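# Clear the slotted bed of the bone-specimen saw

## Robot

A 6-joint arm with a two-finger parallel gripper is mounted at the origin on a cart in front of the work surface, level with it; the furniture and walls round the work are solid. World frame = base frame: x ahead of the robot, y to its left, z up, the work surface at z = 0. Lengths are in m, angles in rad, forces in N, time in s.
With the tool pointing down it reaches from about 0.325 to 0.925 m from the base axis. Payload 3.1 kg.
Tool frame: the origin (TCP) lies at the very end of the fingers, on their centre line; the grasp point (between the pads) lies 19 mm behind it; x points along the fingers, z is the direction in which the jaws open and shut, and the axes are right-handed (so a half turn about x gives the same grasp; the last joint's range is limited). The gripper opens to 85 mm and grips with 20 to 120 N. Pads are 22 mm wide; open, the fingers measure 114 mm over their backs; the gripper's body (76 mm by 85 mm) begins 54 mm behind the grasp point. The pads swing forward as they close: fully open they stand 13 mm farther back than shut.
Start: joints at [1.142, 0.217, 1.613, -0, 1.311, -0.112], TCP at [0.195, 0.594, 0.231] pointing down, gripper open.
Joint ranges: [-2.75, 2.75], [-0.78, 2.1], [0.31, 2.55], [-1.13, 4.27], [0.13, 2.63], [-2.58, 2.58]. Speed limits (rad/s): [2.79, 2.79, 3.14, 3.14, 3.14, 3.14].

## Interface

Orientations are given as a rotation vector (axis times angle).
In Python, from station import * gives the robot as it stands.
- The arm moves only by the shell command python3 -m inch 'ROWS'. ROWS is JSON, a list of rows, each a list of 7 numbers: the opening, from 0 (shut) to 1 (fully open), then the shift along the tool's x, y, z normalised to -1 to 1, where 1 is 50 cm, then the turn, a rotation vector about the tool's x, y, z normalised to -1 to 1, where 1 is pi/2 rad. A call has exactly 10 rows; each row is the pose to reach, as a shift and turn from the pose commanded when the call began, along the tool's axes at that moment; what a row does not reach only later rows make up. A row lasts 1/8 s, in which the tool goes at most 62.5 mm and 10.7 degrees, less where a joint would pass 70% of its speed; a pose out of reach is approached as far as the arm can. A call with a number of a shift or a turn outside -1 to 1 is refused whole. A call with a gripper value outside its range is refused whole. The fingers move at their own pace and stop on an object; the grip force is fixed at half the most. Time passes only in rows, so rows that repeat a pose let the fingers close, or fill a call up. It gives the time, the measured TCP pose, the force and the opening at its end, in the units of the state.
- read_state(): the state, without advancing time (a new reading comes with each control period).
- snapshot(name): name is "side" or "top" or "wrist"; returns a dict with "pixels" (480x640x3 uint8, red, green, blue), "mtx" (3x3 intrinsics, pixels), "R" (3x3) and "t" (3): a world point X has camera coordinates R X + t. Camera axes: x right, y down, z forward; pixel columns grow to the right and rows downward; lengths in m; the calibration is good to about 2 mm. The wrist camera is an equidistant fisheye: a pixel r from the principal point sees the ray r / f radians off the axis. A picture is of the moment at which its call begins. There is no depth.
- sign_off(): hands the job in, once; it reports no verdict.
The state is a dict: "time": time; "qpos": joint angles; "qd": joint speeds; "joint_efforts": joint torques, N m; "ee_pos": TCP position; "tool_rot": TCP orientation; "wrist_force": force on the tool from outside, world axes, zero at the start; "ft_torque": the same for the moment, N m; "width": finger opening in m.
Only numpy, scipy, OpenCV 4.12 (cv2) and the standard library are available. Lean on these libraries where they do the work, as an engineer would, in place of code of your own. Each camera call takes 0.05 s, during which the arm holds its last target.

## Task

Lift the specimen clamp off the slotted bed and set it aside, then clear the sawn-bone offcuts from the bed into the catch tray at its end: first sweep the loose ones off the deck with the brush, then run the scraper from the apron along each clogged T-slot to drive out the pieces lodged inside. The offcuts are sharp, so never touch them with the fingers; finish with every offcut in the tray, the clamp standing on the cleared deck again, square across the slots and wholly inside the deck, and both tools standing upright on the rubber mat, and leave the stain bottle and the cup beside the work alone.

Things in the scene. Friction and masses are not known exactly. Their poses are not given: they have to be found in the camera images.
- bed: Fixed aluminium slotted bed of the lab's bone-specimen saw, 106 mm wide, with a steel catch tray at one end; place and yaw vary. Origin on the worktop under the middle of the deck; z up, x along the two slots towards the tray, y across. From -x to +x: apron (x -120 to -55 mm), deck (-55 to +55), tray (55 to 150).
- deck (a point): Middle of the deck's top, bed z 72 mm. Deck x -55 to +55 mm, both ends open; along each side a fence 6 mm wide, up to z 80, 94 mm clear between the fences.
- slot_a (a point): Tray-side end of the T-slot at bed y -22 mm, on its floor (bed x 55, z 50 mm). The slot runs straight through the deck (x -55 to 55), open at both ends: undercut 31 mm wide, 17 mm high (z 50 to 67) below lips 5 mm thick; mouth between the lips 14 mm wide.
- slot_b (a point): The same for the other T-slot, at bed y +22 mm.
- apron (a point): Middle of the open apron behind the deck, bed x -97, z 50 mm: flat, level with the slot floors, x -120 to -55 mm, 106 mm wide. Guide ribs 12 mm high (x -75 to -55 mm) narrow towards each slot from about 40 mm apart to its 31 mm.
- tray_floor (a point): Middle of the catch tray's inner floor, bed x 100, z 4 mm. Tray inside: x 55 to 147 mm, 104 mm wide; side walls to z 42, end wall to z 65 mm.
- mat: Black rubber tool mat fixed on the worktop in front, 80 (x) x 300 (y) x 3 mm, origin under its centre.
- scraper: T-slot scraper, 180 g: upside-down T standing on its foot on the mat, alike when turned half round. Origin under the foot's middle, x along it. Steel foot 44 x 24 x 11 mm, round-ended; neck 28 (x) x 6 mm to z 30; black handle 22 x 22 mm, z 30 to 86. The foot fits under a slot's lips (3.5 mm play a side, 6 in height), not through the mouth: in and out only along the slot from the apron.
- brush: Squat bench brush, 160 g, standing on stiff unbending black bristles on the mat, alike when turned half round. Origin under the bristles' middle, x its thin direction (the way it sweeps), y along it. Head and bristles 36 (x) x 74 (y) mm, up to z 26 mm; light wooden handle 22 x 22 mm, z 26 to 85.
- clamp: Specimen clamp, 150 g, standing loose on the deck near the apron, in the way of brush and scraper; alike when turned half round. Origin under its middle, z up. Steel base 28 (x) x 56 (y) x 14 mm, lying across the slots (its x along them); square grey grip 22 x 22 mm above it, z 14 to 62 mm.
- top_0: Loose bone-coloured sawn offcut, rounded block about 20 x 18 x 18 mm, lying on the deck (bed x 0 to 45 mm), too big to drop through a slot mouth. Origin at its centre. May be absent.
- top_1: Loose bone-coloured sawn offcut, rounded block about 20 x 19 x 21 mm, lying on the deck (bed x 0 to 45 mm), too big to drop through a slot mouth. Origin at its centre. May be absent.
- top_2: Loose bone-coloured sawn offcut, rounded block about 20 x 20 x 17 mm, lying on the deck (bed x 0 to 45 mm), too big to drop through a slot mouth. Origin at its centre. May be absent.
- top_3: Loose bone-coloured sawn offcut, rounded block about 20 x 21 x 20 mm, lying on the deck (bed x 0 to 45 mm), too big to drop through a slot mouth. Origin at its centre. May be absent.
- slot_0: Bone-coloured sawn offcut, a round slice 26 mm across and 12 mm thick, lying lodged inside the slot at bed y -22 mm beneath the lips, seen through the mouth; it can leave only along the slot. Origin at its centre. May be absent.
- slot_1: Bone-coloured sawn offcut, a round slice 26 mm across and 12 mm thick, lying lodged inside the slot at bed y -22 mm beneath the lips, seen through the mouth; it can leave only along the slot. Origin at its centre. May be absent.
- slot_2: Bone-coloured sawn offcut, a round slice 26 mm across and 12 mm thick, lying lodged inside the slot at bed y +22 mm beneath the lips, seen through the mouth; it can leave only along the slot. Origin at its centre. May be absent.
- slot_3: Bone-coloured sawn offcut, a round slice 26 mm across and 12 mm thick, lying lodged inside the slot at bed y +22 mm beneath the lips, seen through the mouth; it can leave only along the slot. Origin at its centre. May be absent.
- stain_a: Blue stain bottle 34 mm across, 67 mm tall, a bystander to be left alone. Origin under its centre.
- sample_cup_a: Sample cup with yellow lid, 62 mm across, 67 mm tall, a bystander to be left alone. Origin under its centre.
- microscope: Fixed microscope, an obstacle 283 (x) x 171 (y) mm, 420 mm tall, standing on the worktop to the right of the work: pass above or in front of it. Origin under it.
- centrifuge: Fixed round centrifuge, an obstacle 224 mm across and 236 mm tall between the microscope and the bed. Origin under its centre.

How it is judged:
On the way, in this order (a step that is already met when the one before it is completed fails the run):
1. all loose offcuts swept off the deck into the tray (x of top_0 in the frame of bed between 0.055 and 0.15 m and y of top_0 in the frame of bed between -0.055 and 0.055 m and z of each of top_0, top_1, top_2, top_3 in the frame of bed below 0.05 m and x of top_1 in the frame of bed between 0.055 and 0.15 m and y of top_1 in the frame of bed between -0.055 and 0.055 m and x of top_2 in the frame of bed between 0.055 and 0.15 m and y of top_2 in the frame of bed between -0.055 and 0.055 m and x of top_3 in the frame of bed between 0.055 and 0.15 m and y of top_3 in the frame of bed between -0.055 and 0.055 m), for 0.2 s.
2. all lodged offcuts driven out of the slots into the tray (x of slot_0 in the frame of bed between 0.055 and 0.15 m and y of slot_0 in the frame of bed between -0.055 and 0.055 m and z of each of slot_0, slot_1, slot_2, slot_3 in the frame of bed below 0.05 m and x of slot_1 in the frame of bed between 0.055 and 0.15 m and y of slot_1 in the frame of bed between -0.055 and 0.055 m and x of slot_2 in the frame of bed between 0.055 and 0.15 m and y of slot_2 in the frame of bed between -0.055 and 0.055 m and x of slot_3 in the frame of bed between 0.055 and 0.15 m and y of slot_3 in the frame of bed between -0.055 and 0.055 m), for 0.2 s.
At the end, for the whole second after the job is handed in: Offcut centres inside the tray, below bed z 50 mm; tools at rest on the mat, origins within its outline, upright within 0.12 rad; clamp at rest on the deck, origin within 46 mm along and 24 mm across of its middle, upright within 0.1 rad, square to the slots within 0.3 rad (all of step 1 and all of step 2 and x of scraper in the frame of mat between -0.04 and 0.04 m and y of scraper in the frame of mat between -0.15 and 0.15 m and height (world z) of each of scraper, brush below 0.012 m and angle between each of scraper, brush's own z axis and vertical below 0.12 rad and linear speed of each of scraper, brush, clamp below 0.02 m/s and x of brush in the frame of mat between -0.04 and 0.04 m and y of brush in the frame of mat between -0.15 and 0.15 m and x of clamp in the frame of bed between -0.046 and 0.046 m and y of clamp in the frame of bed between -0.024 and 0.024 m and z of clamp in the frame of bed between 0.068 and 0.078 m and angle between clamp's own z axis and vertical below 0.1 rad and angle between the x axis of clamp and the x axis of bed, either way round below 0.3 rad); the robot touches nothing.
It fails at once if the fingers pressed on an offcut (contact force between the fingers and top_0 above 1 N or contact force between the fingers and top_1 above 1 N or contact force between the fingers and top_2 above 1 N or contact force between the fingers and top_3 above 1 N or contact force between the fingers and slot_0 above 1 N or contact force between the fingers and slot_1 above 1 N or contact force between the fingers and slot_2 above 1 N or contact force between the fingers and slot_3 above 1 N).
It fails at once if an offcut on the deck was pushed with the scraper instead of the brush ((contact force between scraper and top_0 above 1 N and z of top_0 in the frame of bed above 0.07 m) or (contact force between scraper and top_1 above 1 N and z of top_1 in the frame of bed above 0.07 m) or (contact force between scraper and top_2 above 1 N and z of top_2 in the frame of bed above 0.07 m) or (contact force between scraper and top_3 above 1 N and z of top_3 in the frame of bed above 0.07 m)).
It fails at once if the stain bottle or the sample cup beside the work was moved more than 30 mm (distance of any of stain_a, sample_cup_a from where it was at the start of the episode above 0.03 m).
Of top_0, top_1, top_2, top_3 only 2 to 4 are there at a start; the rules pass over those that are not, and their reading is None.
Of slot_0, slot_1, slot_2, slot_3 only 2 to 4 are there at a start; the rules pass over those that are not, and their reading is None.
At some moment in a run one of scraper, brush may be knocked a few centimetres aside while the robot is not near it.
It also fails if it takes over 210 s, if anything falls off the work surface, if the arm or the gripper's body presses on something with over 40 N, if the wrist force passes 120 N, or if a joint passes its speed limit or range.

## Working session

There is one attempt and no reset: what is moved stays moved. The work goes in short steps, Python scripts to look and compute and a shell command to move; the robot and the scene stay as the last step left them, time stands still between calls to the robot, and variables do not carry over. Pictures are saved under pics/ and viewed, and the job is handed in when it is done.

```bash
mkdir -p pics; ls
python3 - <<'E'
from station import *
import cv2
s=read_state(); print(s)
for n in ("side","top","wrist"):
    d=snapshot(n); cv2.imwrite(f"pics/{n}0.png",d["pixels"][:,:,::-1]); print(n,d["mtx"],d["R"],d["t"])
E
```

```text
pics
{'time': 0.0, 'qpos': array([ 1.14179174e+00,  2.17747887e-01,  1.61494699e+00,  1.24505793e-05,
        1.31130188e+00, -1.12211605e-01]), 'qd': array([-0.00032521, -0.00085389, -0.00158855,  0.00035818,  0.00132877,
       -0.00143478]), 'joint_efforts': array([-1.28363445e-03, -3.96846700e+01, -3.03850543e+01, -8.59476791e-05,
        9.79148346e-03,  8.02968742e-06]), 'ee_pos': array([0.19433838, 0.5931525 , 0.22996545]), 'tool_rot': array([-0.97401008,  1.34473099,  0.97206441]), 'wrist_force': array([-0.0394902 , -0.74404383,  0.07414942]), 'ft_torque': array([ 0.03516489,  0.00394566, -0.02554202]), 'width': 0.08505939294405016}
side [[455.85189917   0.         324.93707073]
 [  0.         455.85189917 237.38751265]
 [  0.           0.           1.        ]] [[-0.99356789 -0.1131231  -0.00510064]
 [-0.05606412  0.53055135 -0.84579671]
 [ 0.0983853  -0.84007049 -0.53348093]] [ 0.49043935 -0.02112109  1.04764375]
top [[525.59128518   0.         319.69868177]
 [  0.         525.59128518 246.15369395]
 [  0.           0.           1.        ]] [[ 0.07175832 -0.99741632  0.0033815 ]
 [-0.97177664 -0.07067672 -0.22506656]
 [ 0.22472406  0.01286434 -0.97433752]] [0.16277029 0.52956018 1.2367962 ]
wrist [[371.64829954   0.         319.18205986]
 [  0.         371.64829954 238.74864409]
 [  0.           0.           1.        ]] [[ 0.31184105  0.95012998 -0.00286133]
 [ 0.9120854  -0.29850807  0.28105722]
 [ 0.26618676 -0.09025495 -0.95968675]] [-0.62325961 -0.03609565  0.37914469]
```

View pics/side0.png

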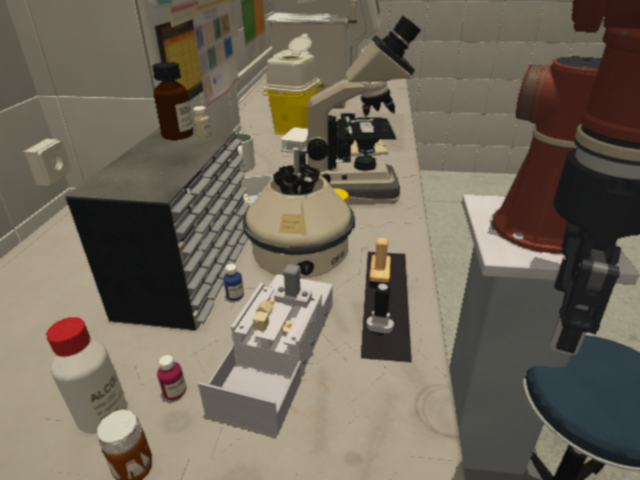

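View pics/top0.png

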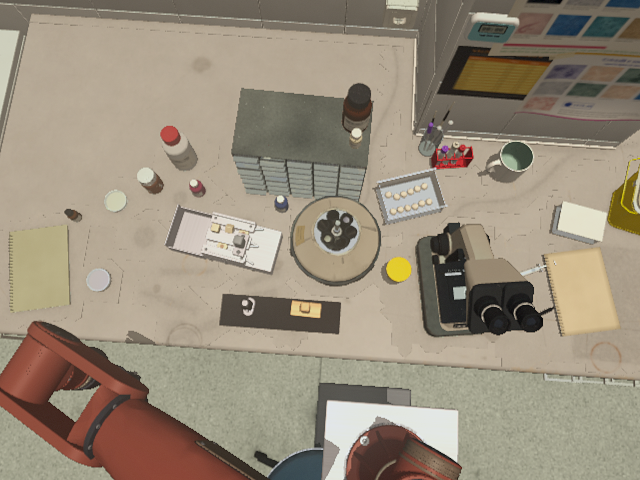

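View pics/wrist0.png

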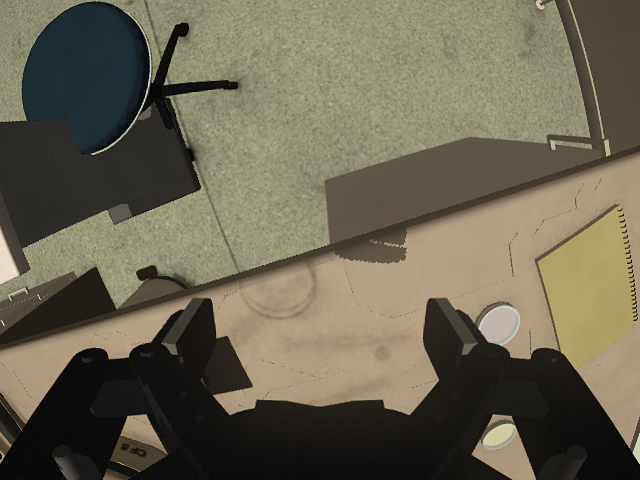

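The side view shows the bed with its tray towards the camera. In the top view the bed is at about (165–280, 205–270), the mat at (220–340, 295–332), the scraper at (248,306) and the brush at (306,309). I'll zoom in next.

```bash
cat > h.py <<'E'
import numpy as np, cv2
from station import *
from scipy.spatial.transform import Rotation as Ro
def save(d,fn,box=None,s=1):
    im=d["pixels"][:,:,::-1]
    if box: x0,y0,x1,y1=box; im=im[y0:y1,x0:x1]
    im=cv2.resize(im,None,fx=s,fy=s,interpolation=cv2.INTER_CUBIC); cv2.imwrite(fn,im)
def ray(d,u,v,fish=False):
    K=d["mtx"]; x=(u-K[0,2])/K[0,0]; y=(v-K[1,2])/K[1,1]
    if fish:
        r=np.hypot(x,y); c=np.array([np.sin(r)*x/r,np.sin(r)*y/r,np.cos(r)]) if r>1e-9 else np.array([0,0,1.])
    else: c=np.array([x,y,1.])
    return -d["R"].T@d["t"], d["R"].T@c
def p2w(d,u,v,z,fish=False):
    o,r=ray(d,u,v,fish); return o+r*(z-o[2])/r[2]
def w2p(d,X,fish=False):
    c=d["R"]@np.asarray(X)+d["t"]; K=d["mtx"]
    if fish:
        th=np.arctan2(np.hypot(c[0],c[1]),c[2]); n=np.hypot(c[0],c[1]); x,y=th*c[0]/n,th*c[1]/n
    else: x,y=c[0]/c[2],c[1]/c[2]
    return np.array([K[0,0]*x+K[0,2],K[1,1]*y+K[1,2]])
E
python3 - <<'E'
from h import *
d=snapshot("top"); save(d,"pics/t1.png",(150,190,350,340),4)
d=snapshot("side"); save(d,"pics/s1.png",(190,230,430,430),3.3)
E
```

```text
(no output)
```

View pics/t1.png

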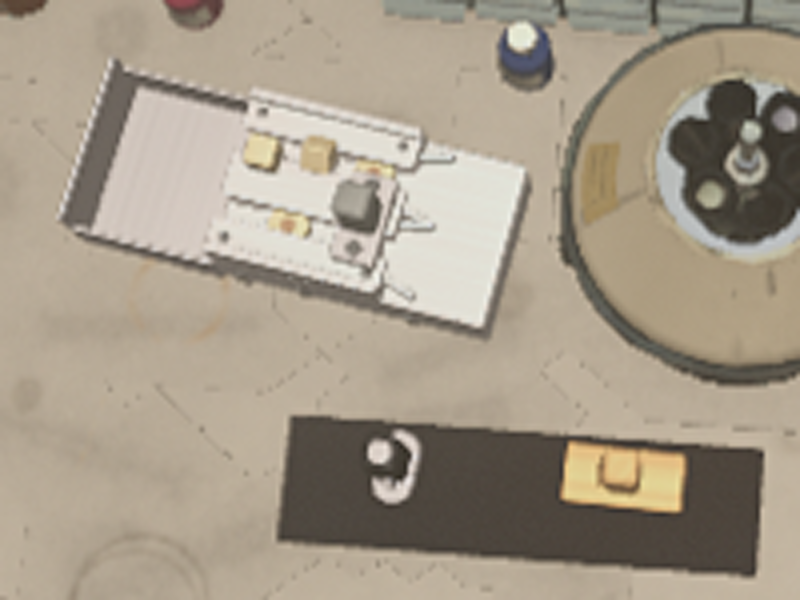

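View pics/s1.png

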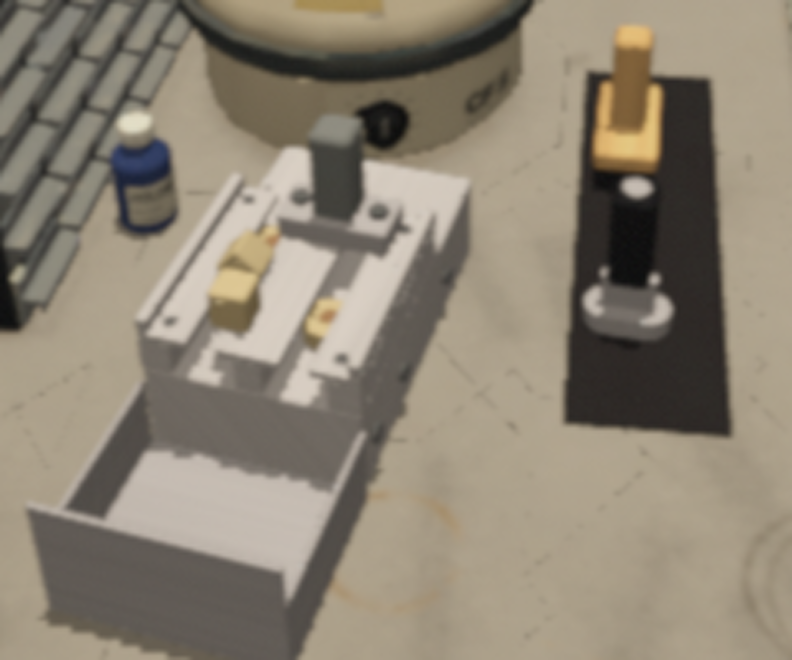

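```bash
cat > fit.py <<'E'
from h import *
from scipy.optimize import least_squares
T=snapshot("top"); S=snapshot("side")
tz=lambda u,v:(150+u/4,190+v/4); sz=lambda u,v:(190+u/3.3,230+v/3.3)
obs=[(T,tz(525,170),(-.12,-.053,.05)),(T,tz(488,333),(-.12,.053,.05)),(T,tz(117,62),(.15,-.053,.065)),(T,tz(62,218),(.15,.053,.065)),
(T,tz(250,90),(.055,-.053,.08)),(T,tz(425,130),(-.055,-.053,.08)),
(S,sz(30,507),(.15,-.053,.065)),(S,sz(283,577),(.15,.053,.065)),(S,sz(470,180),(-.12,.053,.05)),(S,sz(290,150),(-.12,-.053,.05)),(S,sz(143,325),(.055,-.053,.08))]
def bw(p,X):
    c,s=np.cos(p[2]),np.sin(p[2]); return np.array([p[0]+c*X[0]-s*X[1],p[1]+s*X[0]+c*X[1],X[2]])
f=lambda p:np.concatenate([w2p(d,bw(p,X))-np.array(u) for d,u,X in obs])
r=least_squares(f,[.55,.2,1.4],loss="soft_l1"); print(r.x, f(r.x).round(1).reshape(-1,2))
np.save("bed.npy",r.x)
def inv(P): 
    p=r.x;c,s=np.cos(p[2]),np.sin(p[2]);dx,dy=P[0]-p[0],P[1]-p[1]; return np.array([c*dx+s*dy,-s*dx+c*dy])
print("mat",[p2w(T,*tz(*q),.003)[:2].round(4) for q in [(290,415),(763,450),(278,543),(755,577)]])
print("scr hand",p2w(T,*tz(380,450),.086)); print("scr ft",p2w(T,*tz(396,467),.011))
print("brush",p2w(T,*tz(620,465),.085),[p2w(T,*tz(*q),.026)[:2].round(4) for q in [(567,440),(687,455),(683,512),(560,500)]])
print("clamp",p2w(T,*tz(359,197),.134),inv(p2w(T,*tz(359,197),.134)))
for q in [(262,150),(317,150)]: print(inv(p2w(T,*tz(*q),.09)))
for q in [(375,170),(290,223)]: print(inv(p2w(T,*tz(*q),.062)))
print("bottle",p2w(T,*tz(522,35),.067)); print("cup",p2w(T,399,268,.067))
E
python3 fit.py
```

```text
[0.51525283 0.4270484  1.39461392] [[-0.2  0.1]
 [-2.2 -0.1]
 [-2.9 -0.1]
 [-2.3  0.9]
 [-0.9  0.1]
 [-1.6  0.7]
 [ 0.7 -0.6]
 [-0.5 -2.6]
 [ 1.1 -1.1]
 [-0.9 -2.1]
 [-2.1 -2.5]]
mat [array([0.3888, 0.4372]), array([0.3883, 0.138 ]), array([0.3086, 0.4356]), array([0.3091, 0.138 ])]
scr hand [0.36171432 0.36605318 0.086     ]
scr ft [0.36014797 0.36603995 0.011     ]
brush [0.36321626 0.22433664 0.085     ] [array([0.3829, 0.2602]), array([0.3789, 0.1855]), array([0.3438, 0.1854]), array([0.3457, 0.2614])]
clamp [0.50234335 0.38646868 0.134     ] [-0.04221422  0.00559714]
[ 0.0321609  -0.01691496]
[-0.00016661 -0.02513206]
[-0.0320033  -0.02776113]
[0.00935795 0.01751256]
bottle [0.62930416 0.3071619  0.067     ]
cup [0.47444617 0.00419974 0.067     ]
```

```bash
cat >> h.py <<'E'
def st(): 
    s=read_state(); return s, np.array(s["ee_pos"]), Ro.from_rotvec(s["tool_rot"])
def tgt(zyaw,tilt=None):
    z=np.array([np.cos(zyaw),np.sin(zyaw),0]); x=np.array([0,0,-1.]); return Ro.from_matrix(np.c_[x,np.cross(z,x),z])
def rel(pos,zyaw):
    "printed: normalised shift & turn from measured pose; picks nearest half turn unless |yaw| given exact"
    s,p,R=st(); 
    for k in (0,np.pi):
        Rt=tgt(zyaw+k); sh=R.inv().apply(np.array(pos)-p)/.5; tu=(R.inv()*Rt).as_rotvec()/(np.pi/2)
        print("shift",sh.round(4),"turn",tu.round(4),"q6",s["qpos"][5].round(3))
def bw(X,Y,Z=0):
    p=np.load("bed.npy");c,s=np.cos(p[2]),np.sin(p[2]); return np.array([p[0]+c*X-s*Y,p[1]+s*X+c*Y,Z])
def binv(P):
    p=np.load("bed.npy");c,s=np.cos(p[2]),np.sin(p[2]);dx,dy=P[0]-p[0],P[1]-p[1]; return np.array([c*dx+s*dy,-s*dx+c*dy])
def yaw():
    s,p,R=st(); m=R.as_matrix(); return np.arctan2(m[1,2],m[0,2])
E
python3 - <<'E'
from h import *
s,p,R=st(); print(R.as_matrix().round(3),yaw())
W=snapshot("wrist"); c=-W["R"].T@W["t"]; print(c,R.inv().apply(c-p), (W["R"]@R.as_matrix()).round(3))
rel([.42,.30,.33],-0.17)
rel([.42,.30,.33],1.4)
E
```

```text
[[-0.    -0.95   0.311]
 [-0.001  0.311  0.95 ]
 [-1.     0.    -0.001]] 1.254042540283297
[0.12649871 0.61593209 0.37311051] [-0.14214428  0.07164404 -0.00021428] [[ 0.001 -0.     1.   ]
 [-0.281 -0.96  -0.   ]
 [ 0.96  -0.281 -0.001]]
shift [-0.1977 -0.6113 -0.418 ] turn [ 9.065e-01 -2.000e-04  1.000e-04] q6 -0.112
shift [-0.1977 -0.6113 -0.418 ] turn [-1.0935e+00 -1.0000e-04 -2.0000e-04] q6 -0.112
shift [-0.1977 -0.6113 -0.418 ] turn [-0.0929 -0.0002 -0.    ] q6 -0.112
shift [-0.1977 -0.6113 -0.418 ] turn [ 1.9071e+00 -1.0000e-04  3.0000e-04] q6 -0.112
```

Run:
```python
from h import *
rel([.42,.40,.33],1.395)
```

```text
shift [-0.1977 -0.549  -0.228 ] turn [-0.0898 -0.0002 -0.    ] q6 -0.112
shift [-0.1977 -0.549  -0.228 ] turn [ 1.9102e+00 -1.0000e-04  3.0000e-04] q6 -0.112
```

```bash
python3 -m inch '[[1,-0.198,-0.549,-0.228,-0.09,0,0],[1,-0.198,-0.549,-0.228,-0.09,0,0],[1,-0.198,-0.549,-0.228,-0.09,0,0],[1,-0.198,-0.549,-0.228,-0.09,0,0],[1,-0.198,-0.549,-0.228,-0.09,0,0],[1,-0.198,-0.549,-0.228,-0.09,0,0],[1,-0.198,-0.549,-0.228,-0.09,0,0],[1,-0.198,-0.549,-0.228,-0.09,0,0],[1,-0.198,-0.549,-0.228,-0.09,0,0],[1,-0.198,-0.549,-0.228,-0.09,0,0]]'
python3 - <<'E'
from h import *
save(snapshot("wrist"),"pics/w1.png")
print(st()[1],yaw())
E
```

```text
time: 1.65
ee_pos: [0.4192, 0.4007, 0.3299]
tool_rot: [-1.08, 1.287, 1.08]
wrist_force: [0.4, -1.1, 1.3]
width: 0.0854
[0.41934157 0.40059244 0.32999044] 1.3967178583661763
```

View pics/w1.png

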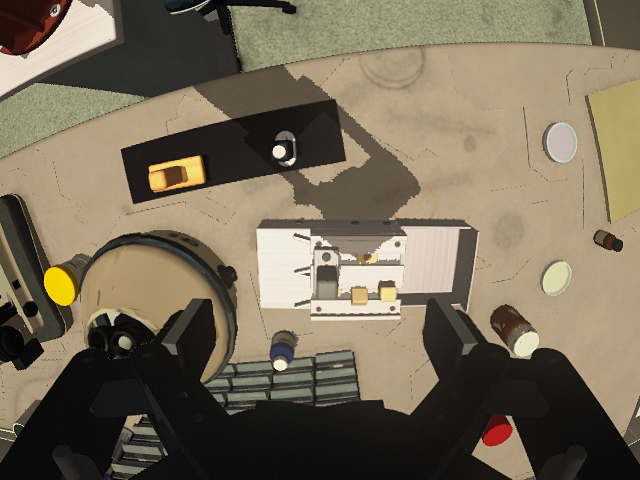

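The bed lies square in this wrist view at (257–478, 220–320), with the clamp at (327,280) and two loose offcuts at (359,296) and (388,291). I'll zoom in on it.

Run:
```python
from h import *
d=snapshot("wrist"); save(d,"pics/w2.png",(245,205,495,335),3.2)
save(d,"pics/w3.png",(110,90,360,210),3.2)
```

```text
(no output)
```

View pics/w2.png

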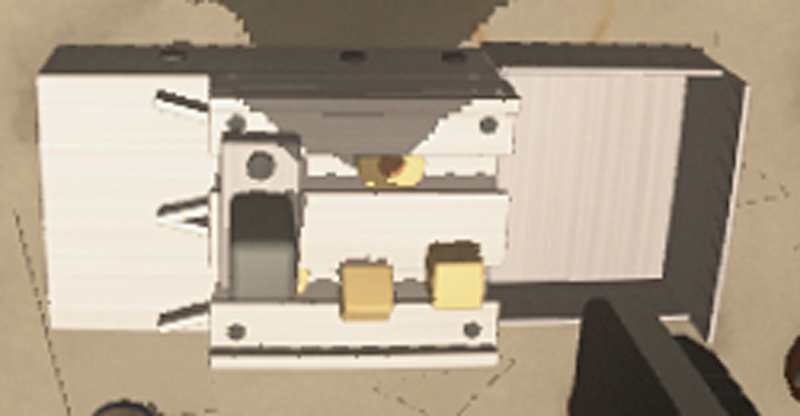

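View pics/w3.png

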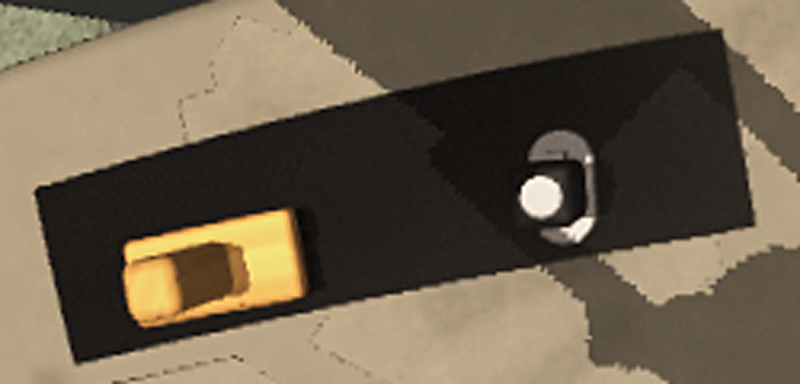

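```bash
cat > fit2.py <<'E'
from h import *
from scipy.optimize import least_squares
W=snapshot("wrist")
wz=lambda u,v:(245+u/3.2,205+v/3.2)
obs=[(wz(40,75),(-.12,.053,.05)),(wz(50,328),(-.12,-.053,.05)),(wz(211,367),(-.055,-.053,.08)),(wz(497,367),(.055,-.053,.08)),(wz(714,340),(.15,-.053,.065)),(wz(749,85),(.15,.053,.065))]
def b(p,X):
    c,s=np.cos(p[2]),np.sin(p[2]); return np.array([p[0]+c*X[0]-s*X[1],p[1]+s*X[0]+c*X[1],X[2]])
f=lambda p:np.concatenate([w2p(W,b(p,X),True)-np.array(u) for u,X in obs])
r=least_squares(f,[.515,.427,1.39],loss="soft_l1"); print(r.x, f(r.x).round(1).reshape(-1,2))
np.save("bed.npy",r.x)
wm=lambda u,v:(110+u/3.2,90+v/3.2)
q=lambda u,v,z:p2w(W,*wm(u,v),z,True)[:2].round(4)
print("mat",[q(*a,.003) for a in [(37,188),(75,363),(720,30),(755,225)]])
print("brush head",[q(*a,.029) for a in [(124,243),(293,209),(306,297),(133,327)]],"handle top",q(152,287,.088))
print("scr handle top",q(541,197,.089)," foot ends",q(560,130,.014),q(575,243,.014))
print("clamp grip top", [q2 for q2 in [p2w(W,*wz(262,265),.134,True)]])
E
python3 fit2.py
```

```text
[0.51773245 0.42810734 1.39171279] [[-1.5 -0.7]
 [-0.4  0.5]
 [-0.5  0.5]
 [ 0.8 -0.4]
 [ 0.4 -0.3]
 [ 1.   0.9]]
mat [array([0.3095, 0.1425]), array([0.3883, 0.1413]), array([0.3104, 0.439 ]), array([0.3887, 0.4395])]
brush head [array([0.3434, 0.1922]), array([0.3468, 0.2665]), array([0.3813, 0.264 ]), array([0.3774, 0.1875])] handle top [0.3616 0.2285]
scr handle top [0.3604 0.3686]  foot ends [0.3385 0.3719] [0.3826 0.3695]
clamp grip top [array([0.49771365, 0.39393445, 0.134     ])]
```

Run:
```python
from h import *
np.save("bed.npy",[.5172,.4280,1.392])
print(binv([.500,.392]))
rel([.500,.392,.17],1.392)
rel([.500,.392,.095],1.392)
```

```text
[-0.03848504  0.01052338]
shift [ 0.3203 -0.1611  0.0115] turn [ 0.0026 -0.0001 -0.0001] q6 -0.755
shift [ 0.3203 -0.1611  0.0115] turn [-1.9974e+00  1.0000e-04 -2.0000e-04] q6 -0.755
shift [ 0.4703 -0.1612  0.0116] turn [ 0.0026 -0.0001 -0.0001] q6 -0.755
shift [ 0.4703 -0.1612  0.0116] turn [-1.9974e+00  1.0000e-04 -2.0000e-04] q6 -0.755
```

```bash
python3 -m inch '[[1,0.1,-0.161,0.012,0.003,0,0],[1,0.2,-0.161,0.012,0.003,0,0],[1,0.26,-0.161,0.012,0.003,0,0],[1,0.3,-0.161,0.012,0.003,0,0],[1,0.32,-0.161,0.012,0.003,0,0],[1,0.32,-0.161,0.012,0.003,0,0],[1,0.32,-0.161,0.012,0.003,0,0],[1,0.32,-0.161,0.012,0.003,0,0],[1,0.32,-0.161,0.012,0.003,0,0],[1,0.32,-0.161,0.012,0.003,0,0]]'
python3 - <<'E'
from h import *
W=snapshot("wrist");save(W,"pics/w4.png"); S=snapshot("side"); save(S,"pics/s4.png",(190,180,430,400),3)
print(st()[1],yaw()); print(w2p(W,[.5,.392,.134],True))
E
```

```text
time: 3.05
ee_pos: [0.5004, 0.392, 0.1707]
tool_rot: [-1.075, 1.288, 1.075]
wrist_force: [-0.6, 0.6, 1.1]
width: 0.0854
[0.50032408 0.39192535 0.17038009] 1.3906392615265668
[319.61488285 273.68333972]
```

View pics/w4.png

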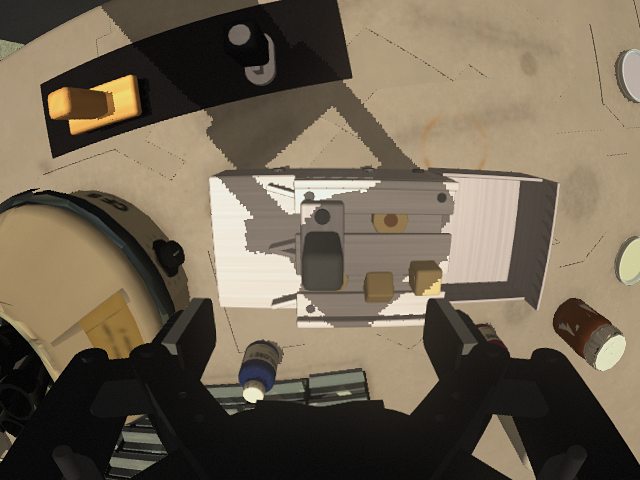

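View pics/s4.png

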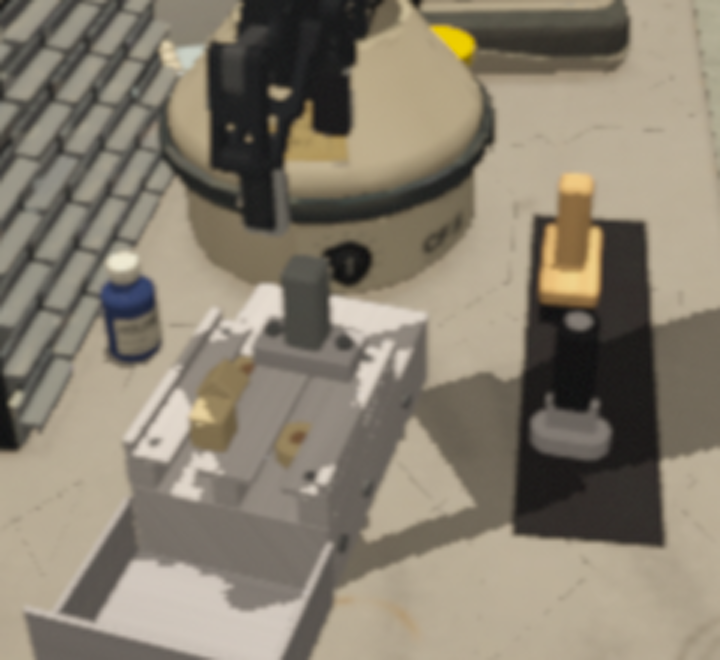

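The grip's top is at (323,270), against a predicted (320,274), so it is centred. I'll descend and close.

```bash
python3 -m inch '[[1,0.03,0.004,0.002,0,0,0],[1,0.07,0.004,0.002,0,0,0],[1,0.11,0.004,0.002,0,0,0],[1,0.15,0.004,0.002,0,0,0],[1,0.15,0.004,0.002,0,0,0],[0,0.15,0.004,0.002,0,0,0],[0,0.15,0.004,0.002,0,0,0],[0,0.15,0.004,0.002,0,0,0],[0,0.15,0.004,0.002,0,0,0],[0,0.15,0.004,0.002,0,0,0]]'
python3 - <<'E'
from h import *
rel([.40,.53,.14],1.392)
rel([.40,.53,.032],1.392)
print(st()[0]["width"],yaw())
E
```

```text
time: 4.4
ee_pos: [0.4991, 0.3937, 0.0963]
tool_rot: [-1.075, 1.287, 1.075]
wrist_force: [-0.3, 0.2, 2.6]
width: 0.0213
shift [-0.0875  0.2437  0.2328] turn [-0.0008  0.0007  0.0008] q6 -0.833
shift [-0.0875  0.2437  0.2328] turn [ 1.9992e+00  1.2000e-03 -1.1000e-03] q6 -0.833
shift [0.1285 0.244  0.2326] turn [-0.0008  0.0007  0.0008] q6 -0.833
shift [0.1285 0.244  0.2326] turn [ 1.9992e+00  1.2000e-03 -1.1000e-03] q6 -0.833
0.021325467395428562 1.3907084675927852
```

```bash
python3 -m inch '[[0,-0.05,0,0,0,0,0],[0,-0.1,0,0,0,0,0],[0,-0.1,0.1,0.1,0,0,0],[0,-0.1,0.2,0.2,0,0,0],[0,-0.1,0.244,0.233,0,0,0],[0,-0.03,0.244,0.233,0,0,0],[0,0.05,0.244,0.233,0,0,0],[0,0.11,0.244,0.233,0,0,0],[0,0.125,0.244,0.233,0,0,0],[0,0.13,0.244,0.233,0,0,0]]'
python3 - <<'E'
from h import *
s,p,R=st(); print(s["width"],p,s["wrist_force"]); S=snapshot("side"); save(S,"pics/s5.png",(190,180,430,400),3)
rel([.40,.53,.026],1.392)
E
```

```text
time: 5.65
ee_pos: [0.3994, 0.5296, 0.0301]
tool_rot: [-1.076, 1.29, 1.075]
wrist_force: [0.7, 0.7, -2.1]
width: 0.0216
0.021568923254086624 [0.39936895 0.52964326 0.03008574] [ 0.67383188  0.72551421 -2.0586244 ]
shift [ 0.0096 -0.0003 -0.0002] turn [-0.0009  0.0006  0.0004] q6 -0.572
shift [ 0.0096 -0.0003 -0.0002] turn [ 1.9991e+00  6.0000e-04 -9.0000e-04] q6 -0.572
```

View pics/s5.png

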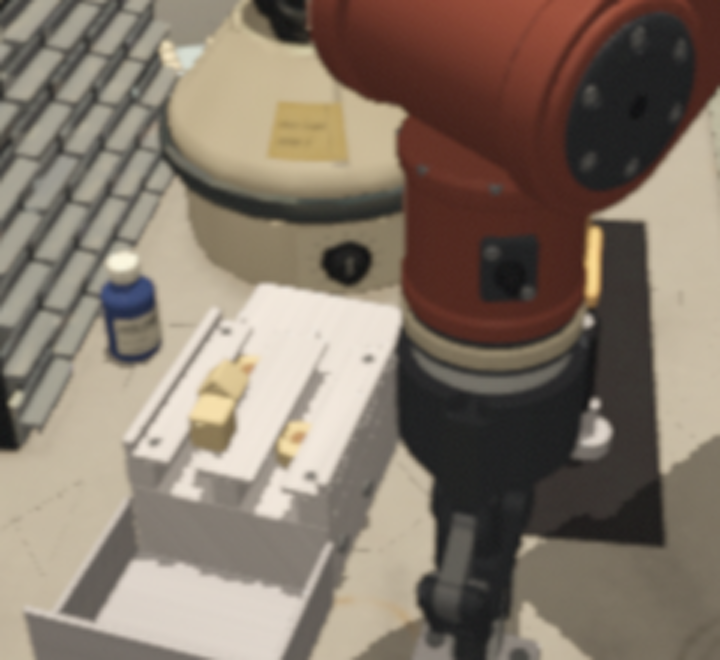

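```bash
python3 -m inch '[[0,0.006,0,0,0,0,0],[0,0.011,0,0,0,0,0],[0,0.011,0,0,0,0,0],[1,0.011,0,0,0,0,0],[1,0.011,0,0,0,0,0],[1,0.011,0,0,0,0,0],[1,0.011,0,0,0,0,0],[1,-0.05,0,0,0,0,0],[1,-0.15,0,0,0,0,0],[1,-0.25,0,0,0,0,0]]'
python3 - <<'E'
from h import *
s,p,R=st(); print(s["width"],p,s["wrist_force"]); 
rel([.362,.2275,.2],-0.045); rel([.31,.2975,.25],-0.045)
E
```

```text
time: 6.95
ee_pos: [0.3991, 0.5294, 0.1561]
tool_rot: [-1.076, 1.29, 1.076]
wrist_force: [0.7, 0.2, -0.7]
width: 0.0852
0.08522957830481016 [0.3990752  0.52940139 0.15612981] [ 0.72919258  0.19453043 -0.74613978]
shift [-0.0872 -0.0352 -0.6074] turn [ 9.14e-01 -7.00e-04  1.00e-04] q6 -0.572
shift [-0.0872 -0.0352 -0.6074] turn [-1.086e+00 -1.000e-04 -8.000e-04] q6 -0.572
shift [-0.1872  0.0923 -0.4884] turn [ 9.14e-01 -7.00e-04  1.00e-04] q6 -0.572
shift [-0.1872  0.0923 -0.4884] turn [-1.086e+00 -1.000e-04 -8.000e-04] q6 -0.572
```

```bash
python3 -m inch '[[1,-0.087,0,-0.1,0.11,0,0],[1,-0.087,-0.02,-0.2,0.22,0,0],[1,-0.087,-0.035,-0.3,0.33,0,0],[1,-0.087,-0.035,-0.4,0.44,0,0],[1,-0.087,-0.035,-0.5,0.55,0,0],[1,-0.087,-0.035,-0.607,0.66,0,0],[1,-0.087,-0.035,-0.607,0.77,0,0],[1,-0.087,-0.035,-0.607,0.88,0,0],[1,-0.087,-0.035,-0.607,0.914,0,0],[1,-0.087,-0.035,-0.607,0.914,0,0]]'
python3 - <<'E'
from h import *
W=snapshot("wrist");save(W,"pics/w6.png"); S=snapshot("side"); save(S,"pics/s6.png"); T=snapshot("top"); save(T,"pics/t6.png",(120,190,360,350),3.3)
print(st()[1],yaw());
E
```

```text
time: 8.2
ee_pos: [0.3622, 0.228, 0.1989]
tool_rot: [0.035, 1.57, -0.035]
wrist_force: [-0.9, -0.7, -0.6]
width: 0.085
[0.36215465 0.22805417 0.19881558] -0.04417042541515753
```

View pics/w6.png

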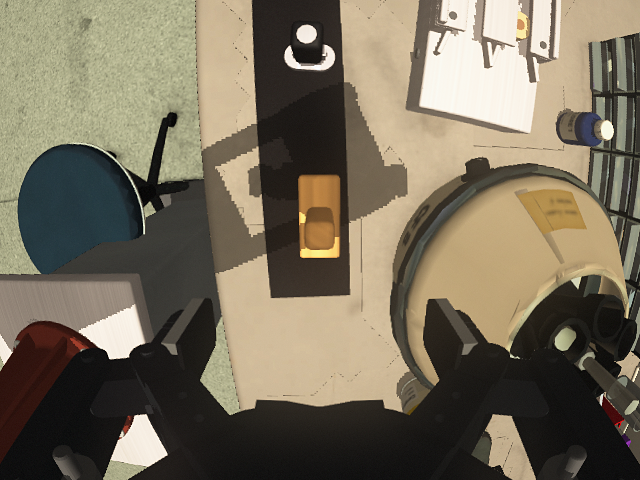

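View pics/s6.png

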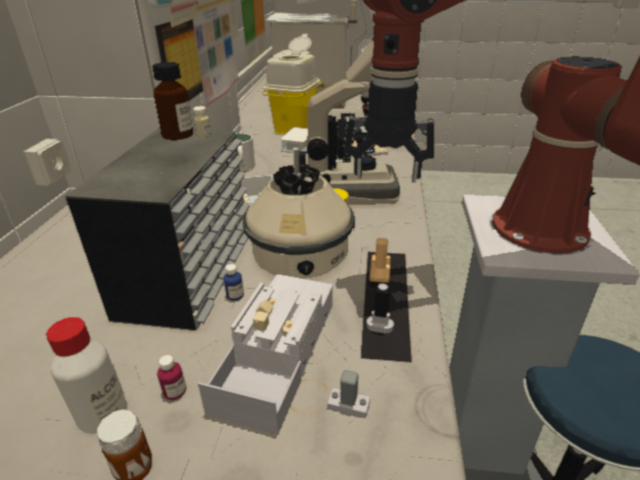

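```bash
python3 - <<'E'
from h import *
W=snapshot("wrist"); T=snapshot("top")
for z in (.03,.1,.2): print(p2w(W,393,285,z,True))
print("cent top",p2w(T,336,240,.236),p2w(T,336,240,.15))
for (u,v) in [(300,176),(339,176),(299,257),(339,258)]: print(p2w(W,u,v,.029,True).round(4))
print([p2w(W,u,v,.088,True).round(4) for u,v in [(306,248),(334,248),(306,224),(334,224)]])
E
python3 - <<'E'
from h import *
W=snapshot("wrist");save(W,"pics/w7.png",(240,140,400,300),3.7)
E
```

```text
[0.42709431 0.16056103 0.03      ]
[0.41316466 0.191807   0.1       ]
[0.39326516 0.23644411 0.2       ]
cent top [0.49180109 0.16456315 0.236     ] [0.5128964  0.16303688 0.15      ]
[0.3473 0.2635 0.029 ]
[0.3801 0.262  0.029 ]
[0.3423 0.1916 0.029 ]
[0.3778 0.1891 0.029 ]
[array([0.3521, 0.2186, 0.088 ]), array([0.3721, 0.2177, 0.088 ]), array([0.353 , 0.2363, 0.088 ]), array([0.3727, 0.2354, 0.088 ])]
```

View pics/w7.png

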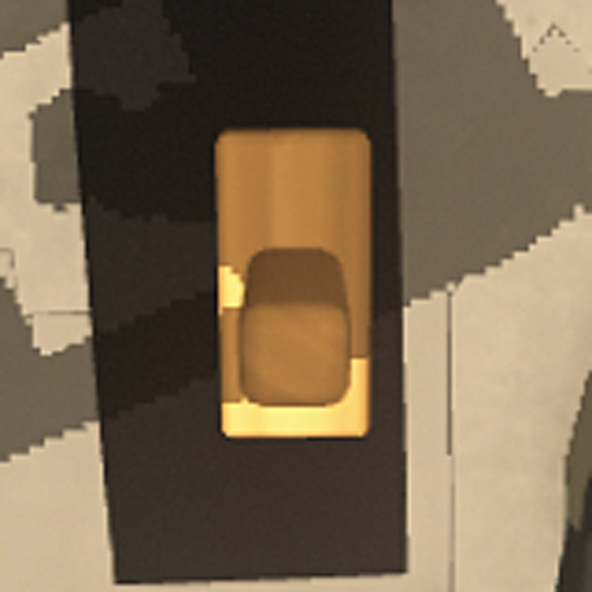

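View pics/t6.png

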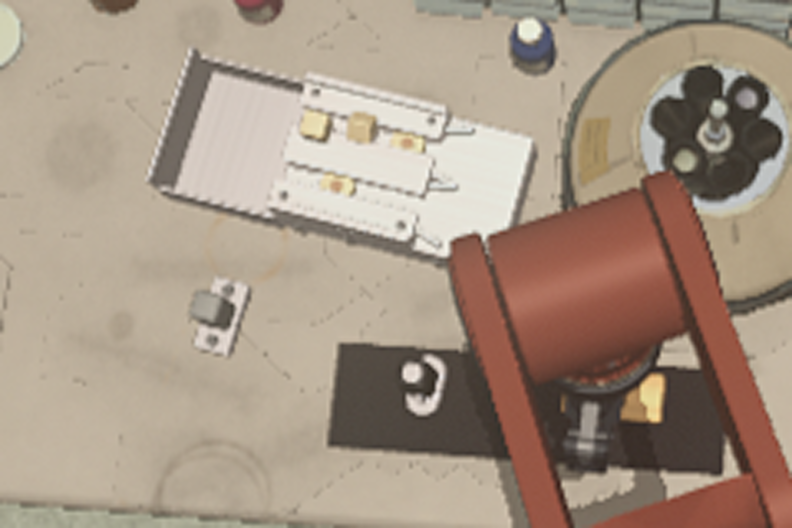

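```bash
python3 -m inch '[[0.5,0,0,0,0,0,0],[0.5,0.05,-0.002,0,0.004,0,0],[0.5,0.1,-0.002,0,0.004,0,0],[0.5,0.15,-0.002,0,0.004,0,0],[0.5,0.2,-0.002,0,0.004,0,0],[0.5,0.25,-0.002,0,0.004,0,0],[0.5,0.28,-0.002,0,0.004,0,0],[0.5,0.298,-0.002,0,0.004,0,0],[0.5,0.298,-0.002,0,0.004,0,0],[0.5,0.298,-0.002,0,0.004,0,0]]'
python3 - <<'E'
from h import *
save(snapshot("wrist"),"pics/w8.png"); print(read_state()["wrist_force"])
E
```

```text
time: 9.75
ee_pos: [0.363, 0.2274, 0.0506]
tool_rot: [0.041, 1.569, -0.04]
wrist_force: [-0.4, -0.7, 0.0]
width: 0.0425
[ 0.59074463 -0.16008818 -0.21321367]
```

View pics/w8.png

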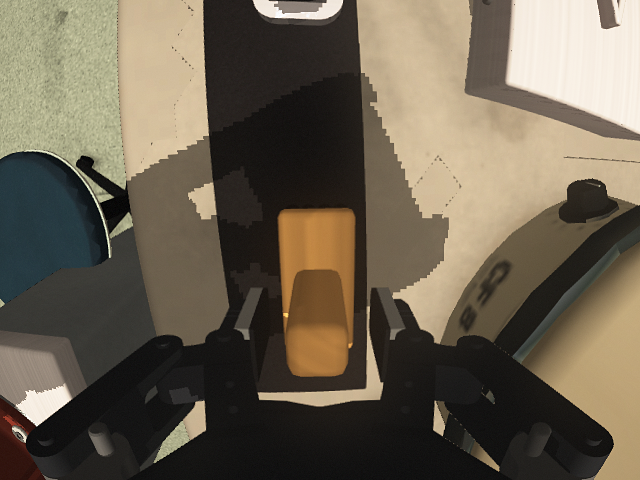

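```bash
python3 -m inch '[[0,0,0,0,0,0,0],[0,0,0,0,0,0,0],[0,0,0,0,0,0,0],[0,0,0,0,0,0,0],[0,-0.04,0,0,0,0,0],[0,-0.1,0,0,0,0,0],[0,-0.18,0,0,0,0,0],[0,-0.26,0,0,0,0,0],[0,-0.3,0,0,0,0,0],[0,-0.3,0,0,0,0,0]]'
python3 - <<'E'
from h import *
print(st()[0]["width"],st()[1],yaw(),st()[0]["wrist_force"])
P=bw(-.042,0); print(P)
rel([.40,.37,.2],1.392)
rel([P[0],P[1],.2],1.392)
E
```

```text
time: 11.05
ee_pos: [0.363, 0.2274, 0.2009]
tool_rot: [0.041, 1.568, -0.039]
wrist_force: [0.7, -0.5, -1.9]
width: 0.0217
0.02165124862080564 [0.36299739 0.2273747  0.20087735] -0.05130240459913665 [ 0.74489884 -0.50151151 -1.9465385 ]
[0.5097305  0.38666954 0.        ]
shift [0.0023 0.2887 0.0593] turn [-9.188e-01  2.100e-03  6.000e-04] q6 0.447
shift [0.0023 0.2887 0.0593] turn [ 1.0812e+00  6.0000e-04 -2.2000e-03] q6 0.447
shift [0.003  0.3332 0.2767] turn [-9.188e-01  2.100e-03  6.000e-04] q6 0.447
shift [0.003  0.3332 0.2767] turn [ 1.0812e+00  6.0000e-04 -2.2000e-03] q6 0.447
```

```bash
python3 -m inch '[[0,0,0.1,0,-0.11,0,0],[0,0,0.2,0,-0.22,0,0],[0,0,0.29,0.05,-0.33,0,0],[0,0,0.31,0.1,-0.44,0,0],[0,0,0.333,0.16,-0.55,0,0],[0,0,0.333,0.22,-0.66,0,0],[0,0,0.333,0.277,-0.77,0,0],[0,0,0.333,0.277,-0.88,0,0],[0,0,0.333,0.277,-0.919,0,0],[0,0,0.333,0.277,-0.919,0,0]]'
python3 - <<'E'
from h import *
W=snapshot("wrist");save(W,"pics/w9.png"); S=snapshot("side"); save(S,"pics/s9.png",(190,180,430,400),3)
s,p,R=st();print(s["width"],p,yaw(),binv(p));
P=bw(-.042,0);rel([P[0],P[1],.1205],1.392)
E
```

```text
time: 12.3
ee_pos: [0.5077, 0.3853, 0.1965]
tool_rot: [-1.076, 1.294, 1.077]
wrist_force: [-0.5, 0.1, -1.9]
width: 0.0214
0.021334227318698135 [0.50809689 0.38565216 0.19772074] 1.3912179517148862 [-0.0432917   0.00142664]
shift [ 0.1544 -0.0032  0.0029] turn [-0.0005 -0.0014 -0.0015] q6 -0.852
shift [ 0.1544 -0.0032  0.0029] turn [ 1.9995 -0.0024  0.0021] q6 -0.852
```

View pics/w9.png

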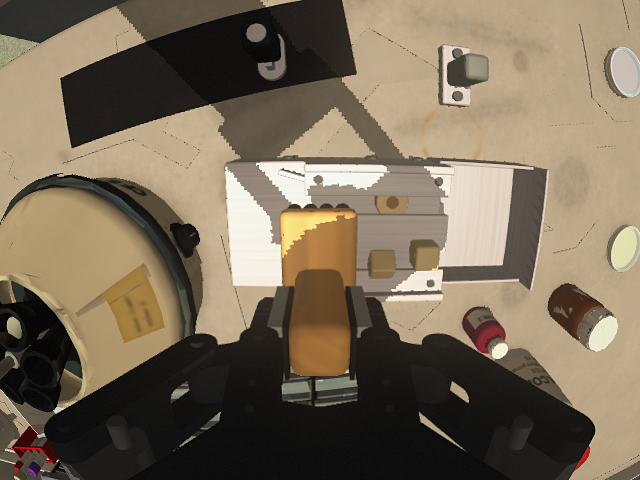

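View pics/s9.png

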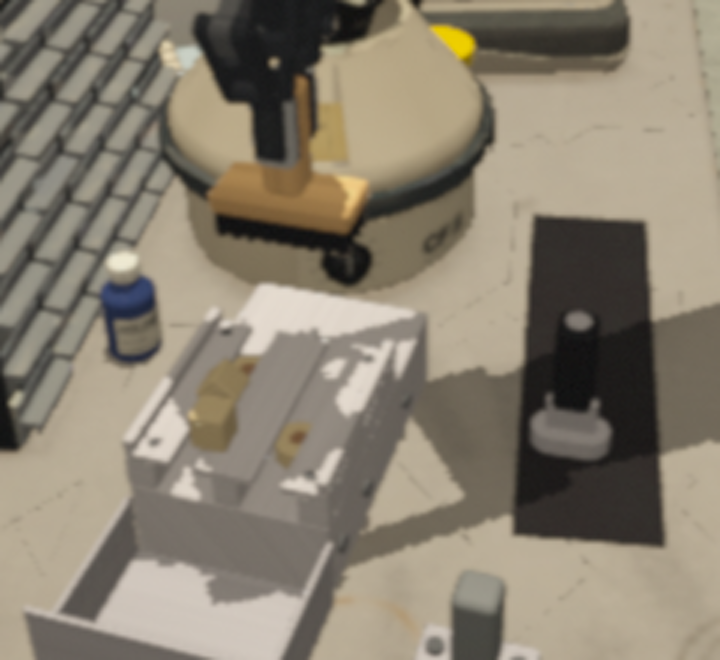

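Run:
```python
from h import *
P=bw(-.043,-.004);rel([P[0],P[1],.121],1.392)
W=snapshot("wrist")
for u,v in [(382,265),(425,256),(392,203)]: print(binv(p2w(W,u,v,.088 if v>210 else .062,True)))
```

```text
shift [ 0.1534 -0.0112  0.0009] turn [-0.0005 -0.0014 -0.0015] q6 -0.852
shift [ 0.1534 -0.0112  0.0009] turn [ 1.9995 -0.0024  0.0021] q6 -0.852
[ 0.00184282 -0.02035563]
[ 0.03393951 -0.01366058]
[0.01204596 0.02065123]
```

```bash
python3 -m inch '[[0,0.02,-0.011,0.001,0,0,0],[0,0.05,-0.011,0.001,0,0,0],[0,0.08,-0.011,0.001,0,0,0],[0,0.11,-0.011,0.001,0,0,0],[0,0.13,-0.011,0.001,0,0,0],[0,0.14,-0.011,0.001,0,0,0],[0,0.146,-0.011,0.001,0,0,0],[0,0.15,-0.011,0.001,0,0,0],[0,0.152,-0.011,0.001,0,0,0],[0,0.152,-0.011,0.001,0,0,0]]'
python3 - <<'E'
from h import *
S=snapshot("side"); save(S,"pics/s10.png",(190,230,350,400),4.5/1.2)
s,p,R=st();print(s["width"],p,yaw(),binv(p),s["wrist_force"]);
E
```

```text
time: 13.7
ee_pos: [0.5147, 0.3858, 0.1241]
tool_rot: [-1.077, 1.288, 1.077]
wrist_force: [0.9, 0.0, -1.2]
width: 0.021
0.021598056531286505 [0.51467346 0.3858118  0.12410187] 1.3922601732029518 [-0.04196499 -0.00501671] [ 0.32554534  0.16478617 -2.03110321]
```

View pics/s10.png

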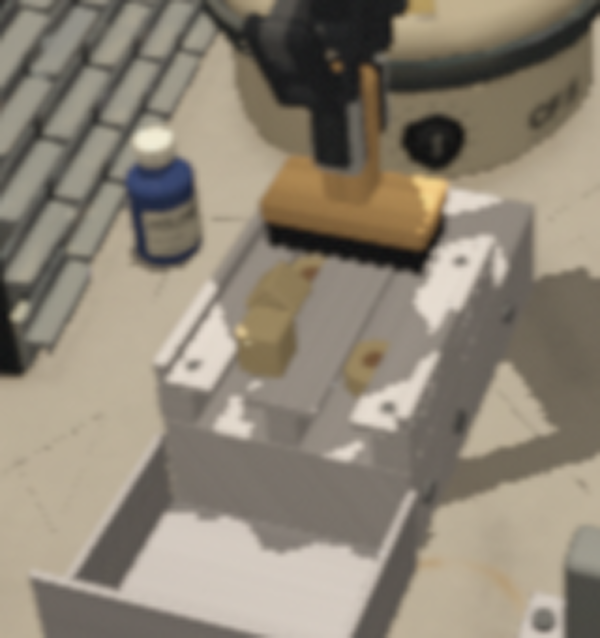

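```bash
python3 -m inch '[[0,0.006,0.001,0,0,0,0],[0,0.006,0.001,0,0,0,0],[0,0.006,0.001,0.015,0,0,0],[0,0.006,0.001,0.03,0,0,0],[0,0.006,0.001,0.045,0,0,0],[0,0.006,0.001,0.06,0,0,0],[0,0.006,0.001,0.075,0,0,0],[0,0.006,0.001,0.09,0,0,0],[0,0.006,0.001,0.105,0,0,0],[0,0.006,0.001,0.12,0,0,0]]'
python3 - <<'E'
from h import *
S=snapshot("side"); save(S,"pics/s11.png",(190,230,350,400),4.5/1.2)
s,p,R=st();print(s["width"],p,yaw(),binv(p),s["wrist_force"]);
E
```

```text
time: 15.0
ee_pos: [0.5247, 0.4454, 0.1207]
tool_rot: [-1.077, 1.288, 1.077]
wrist_force: [-0.3, -0.5, -1.8]
width: 0.0214
0.021329038003216692 [0.52491068 0.44638345 0.12090301] 1.3925244830134549 [ 0.01946169 -0.00431835] [ 0.68243707  0.35703994 -1.96487641]
```

View pics/s11.png

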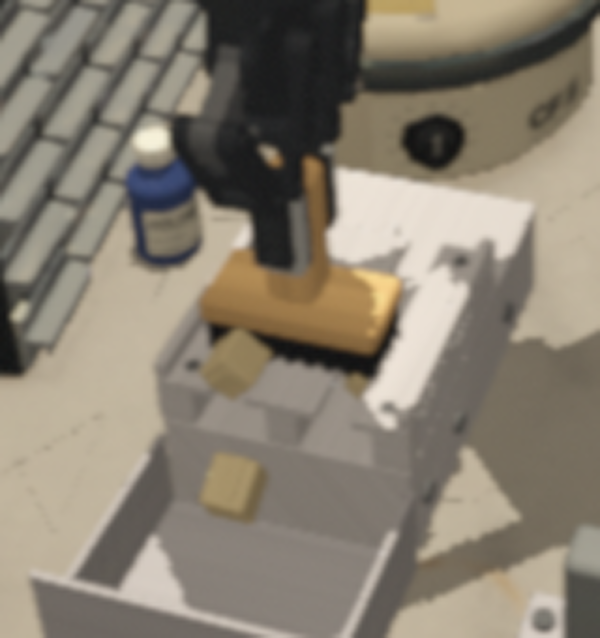

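```bash
python3 -m inch '[[0,0,0,0.015,0,0,0],[0,0,0,0.03,0,0,0],[0,0,0,0.045,0,0,0],[0,0,0,0.06,0,0,0],[0,0,0,0.075,0,0,0],[0,0,0,0.09,0,0,0],[0,0,0,0.1,0,0,0],[0,0,0,0.1,0,0,0],[0,0,0,0.1,0,0,0],[0,0,0,0.1,0,0,0]]'
python3 - <<'E'
from h import *
S=snapshot("side"); save(S,"pics/s12.png",(190,230,350,400),4.5/1.2)
s,p,R=st();print(s["width"],p,yaw(),binv(p),s["wrist_force"]);
E
```

```text
time: 16.3
ee_pos: [0.5336, 0.4938, 0.1208]
tool_rot: [-1.077, 1.289, 1.076]
wrist_force: [-0.6, -0.5, -1.6]
width: 0.0216
0.021579378110690703 [0.53357395 0.49379043 0.12078573] 1.3920660710675052 [ 0.06765366 -0.00441241] [-0.65987703  0.21080645 -1.39268084]
```

View pics/s12.png

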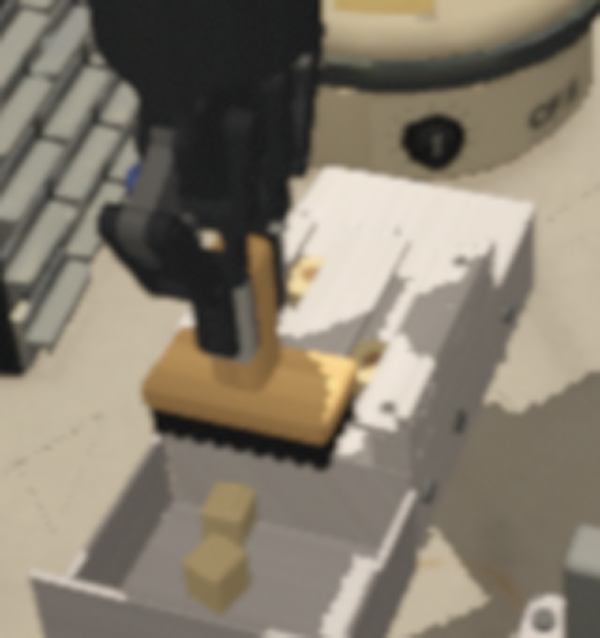

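Run:
```python
from h import *
rel([.40,.40,.2],-.05)
rel([.35,.2275,.2],-.05)
```

```text
shift [-0.1584  0.2296 -0.2321] turn [ 9.18e-01 -1.00e-04  0.00e+00] q6 -0.742
shift [-0.1584  0.2296 -0.2321] turn [-1.082e+00 -0.000e+00 -1.000e-04] q6 -0.742
shift [-0.1583  0.2666 -0.5894] turn [ 9.18e-01 -1.00e-04  0.00e+00] q6 -0.742
shift [-0.1583  0.2666 -0.5894] turn [-1.082e+00 -0.000e+00 -1.000e-04] q6 -0.742
```

```bash
python3 -m inch '[[0,-0.06,0,0,0,0,0],[0,-0.158,0,0,0,0,0],[0,-0.158,0.1,-0.08,0.11,0,0],[0,-0.158,0.2,-0.16,0.22,0,0],[0,-0.158,0.23,-0.24,0.33,0,0],[0,-0.158,0.24,-0.34,0.44,0,0],[0,-0.158,0.26,-0.44,0.55,0,0],[0,-0.158,0.267,-0.52,0.66,0,0],[0,-0.158,0.267,-0.589,0.77,0,0],[0,-0.158,0.267,-0.589,0.87,0,0]]'
python3 - <<'E'
from h import *
s,p,R=st();print(s["width"],p,yaw())
rel([.35,.2275,.0515],-.05)
E
```

```text
time: 17.6
ee_pos: [0.3491, 0.226, 0.1998]
tool_rot: [-0.014, 1.57, 0.014]
wrist_force: [1.1, -0.6, -1.5]
width: 0.0216
0.02164882779936729 [0.34912899 0.22597019 0.19979842] 0.017742538973128545
shift [0.2966 0.0032 0.0017] turn [0.0431 0.0003 0.0003] q6 0.388
shift [0.2966 0.0032 0.0017] turn [-1.9569e+00 -5.0000e-04  4.0000e-04] q6 0.388
```

```bash
python3 -m inch '[[0,0.04,0.002,0.001,0.043,0,0],[0,0.1,0.002,0.001,0.043,0,0],[0,0.16,0.002,0.001,0.043,0,0],[0,0.21,0.002,0.001,0.043,0,0],[0,0.25,0.002,0.001,0.043,0,0],[0,0.27,0.002,0.001,0.043,0,0],[0,0.285,0.002,0.001,0.043,0,0],[0,0.292,0.002,0.001,0.043,0,0],[0,0.297,0.002,0.001,0.043,0,0],[0,0.298,0.002,0.001,0.043,0,0]]'
python3 - <<'E'
from h import *
s,p,R=st();print(s["width"],p,yaw(),s["wrist_force"])
S=snapshot("side"); save(S,"pics/s13.png",(290,180,450,380),3)
E
```

```text
time: 18.85
ee_pos: [0.3507, 0.2291, 0.0511]
tool_rot: [0.033, 1.57, -0.033]
wrist_force: [-0.2, -0.2, -1.4]
width: 0.0212
0.021230308375953764 [0.35066822 0.229109   0.05107907] -0.041845859418677696 [-0.15463587 -0.17745719 -1.39067549]
```

View pics/s13.png

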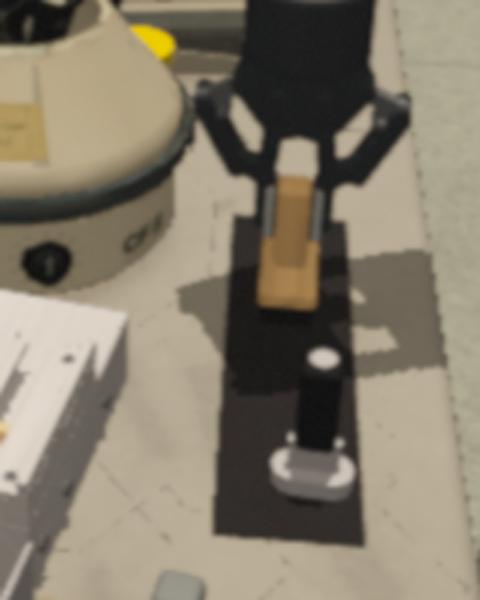

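The brush is on the mat. The scraper has been knocked towards the robot, so I'll release the brush, rise and measure again.

```bash
python3 -m inch '[[0,0.001,0,0,0,0,0],[0.6,0.001,0,0,0,0,0],[0.6,0.001,0,0,0,0,0],[0.6,0.001,0,0,0,0,0],[0.6,0,0,0,0,0,0],[0.6,-0.06,0,0,0,0,0],[0.6,-0.16,0,0,0,0,0],[1,-0.26,0.1,0,0,0,0],[1,-0.3,0.2,0,0,0,0],[1,-0.3,0.24,0,0,0,0]]'
python3 - <<'E'
from h import *
s,p,R=st();print(s["width"],p,yaw(),s["wrist_force"])
save(snapshot("wrist"),"pics/w14.png")
E
```

```text
time: 20.15
ee_pos: [0.3572, 0.3525, 0.2043]
tool_rot: [0.035, 1.565, -0.027]
wrist_force: [-0.2, -0.0, -0.1]
width: 0.0854
0.0853862405635238 [0.3572211  0.35249298 0.20434743] -0.03977070022925696 [-0.16970477 -0.02634131 -0.08592378]
```

View pics/w14.png

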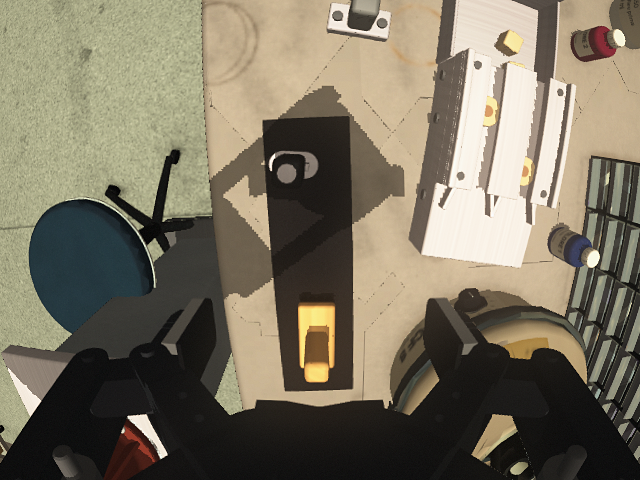

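Run:
```python
from h import *
W=snapshot("wrist"); save(W,"pics/w15.png",(250,130,350,210),8)
```

```text
(no output)
```

View pics/w15.png

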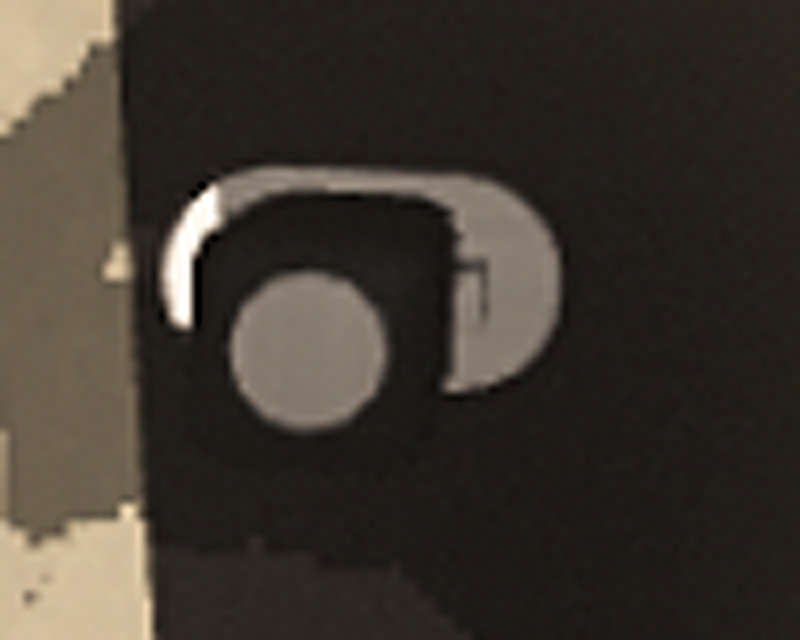

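Run:
```python
from h import *
W=snapshot("wrist"); z=lambda u,v:(250+u/8,130+v/8)
print(p2w(W,*z(362,281),.014,True),p2w(W,*z(308,351),.089,True))
a=p2w(W,*z(265,165),.014,True);b=p2w(W,*z(460,172),.014,True);print(a,b,np.arctan2(b[1]-a[1],b[0]-a[0]))
a=p2w(W,*z(163,278),.014,True);b=p2w(W,*z(562,284),.014,True);print(a,b,np.arctan2(b[1]-a[1],b[0]-a[0]))
```

```text
[0.33537313 0.39336588 0.014     ] [0.33556834 0.39396131 0.089     ]
[0.32531081 0.40681556 0.014     ] [0.34672727 0.40497052 0.014     ] -0.08593864366771181
[0.31326639 0.39486634 0.014     ] [0.35741963 0.3920665  0.014     ] -0.06332715871297748
```

Run:
```python
from h import *
rel([.3355,.3936,.046],-.07)
```

```text
shift [ 0.3068  0.0896 -0.0409] turn [ 0.0189 -0.0013  0.0016] q6 0.676
shift [ 0.3068  0.0896 -0.0409] turn [-1.9811 -0.0025 -0.002 ] q6 0.676
```

```bash
python3 -m inch '[[1,0.03,0.06,-0.03,0.019,0,0],[1,0.05,0.09,-0.041,0.019,0,0],[1,0.09,0.09,-0.041,0.019,0,0],[1,0.14,0.09,-0.041,0.019,0,0],[1,0.19,0.09,-0.041,0.019,0,0],[1,0.24,0.09,-0.041,0.019,0,0],[1,0.28,0.09,-0.041,0.019,0,0],[1,0.3,0.09,-0.041,0.019,0,0],[1,0.307,0.09,-0.041,0.019,0,0],[1,0.307,0.09,-0.041,0.019,0,0]]'
python3 - <<'E'
from h import *
s,p,R=st();print(s["width"],p,yaw(),s["wrist_force"])
save(snapshot("wrist"),"pics/w16.png",(200,200,440,400),3)
E
```

```text
time: 21.55
ee_pos: [0.3371, 0.3946, 0.0475]
tool_rot: [0.056, 1.57, -0.056]
wrist_force: [0.5, -0.8, 0.6]
width: 0.0852
0.08520248294697415 [0.33705467 0.39460659 0.04749005] -0.07176063217510043 [ 0.49424966 -0.81877148  0.62654417]
```

View pics/w16.png

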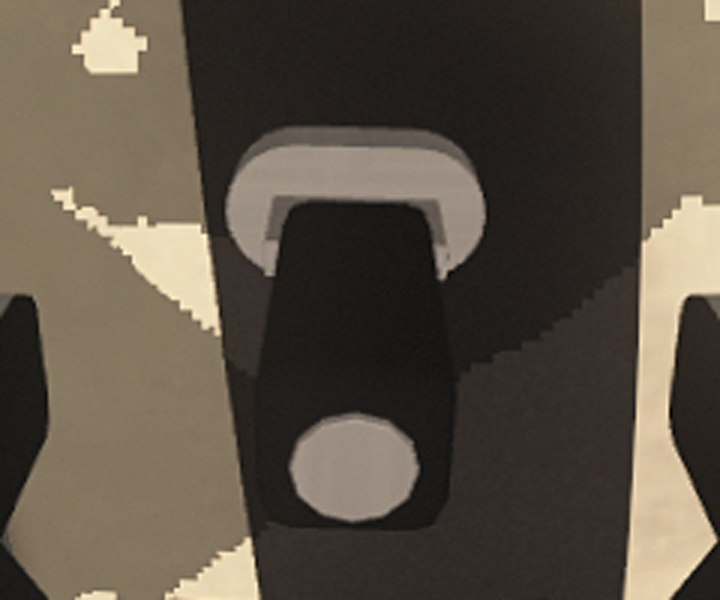

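The handle is centred between the fingers and the foot is square to the jaws, so I'll close and lift.

```bash
python3 -m inch '[[0,0,0,0,0,0,0],[0,0,0,0,0,0,0],[0,0,0,0,0,0,0],[0,0,0,0,0,0,0],[0,0,0,0,0,0,0],[0,-0.03,0,0,0,0,0],[0,-0.08,0,0,0,0,0],[0,-0.16,0,0,0,0,0],[0,-0.24,0,0,0,0,0],[0,-0.24,0,0,0,0,0]]'
python3 - <<'E'
from h import *
s,p,R=st();print(s["width"],p,yaw(),s["wrist_force"])
P=bw(-.097,.022); print(P); rel([P[0],P[1],.165],1.392)
P=bw(-.097,-.022); print(P)
save(snapshot("wrist"),"pics/w17.png",(200,200,440,400),3)
E
```

```text
time: 22.85
ee_pos: [0.3392, 0.3968, 0.1719]
tool_rot: [0.061, 1.563, -0.051]
wrist_force: [0.6, 0.6, -3.0]
width: 0.0214
0.021375204699892226 [0.33922211 0.39684617 0.17187318] -0.07173555896751942 [ 0.64530321  0.57624655 -2.96471473]
[0.47829973 0.33645892 0.        ]
shift [ 0.015  -0.1006  0.286 ] turn [-9.318e-01  6.500e-03 -4.000e-04] q6 0.801
shift [ 0.015  -0.1006  0.286 ] turn [ 1.0682e+00 -4.0000e-04 -6.7000e-03] q6 0.801
[0.5215983  0.32863373 0.        ]
```

View pics/w17.png

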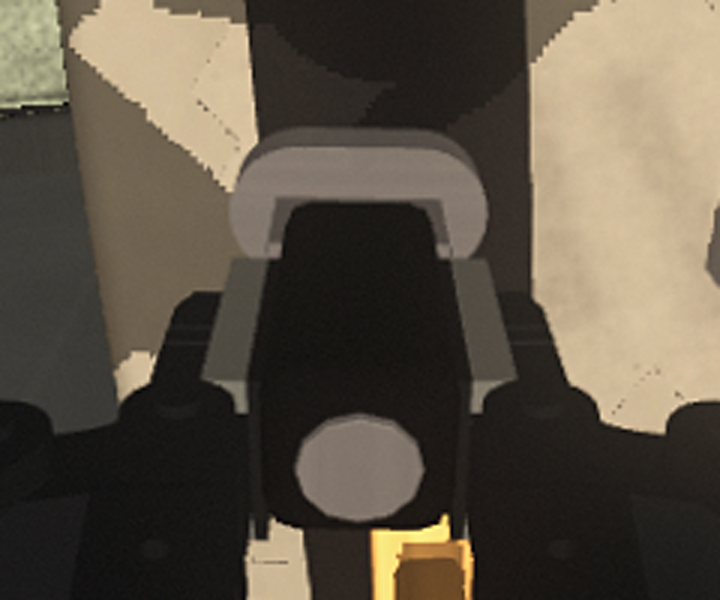

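Run:
```python
from h import *
T=snapshot("top")
for z in (.08,.12,.16): print(z,p2w(T,290.75,237.5,z)+[0,.003,0], p2w(T,380.5,240,z)+[0,.003,0])
S=snapshot("side")
for z in (.08,.12,.16): print(z,[p2w(S,u,v,z).round(3) for u,v in [(300,262),(246,225),(354,228)]])
P=bw(-.09,.022); print(P); rel([P[0],P[1],.165],1.392)
```

```text
0.08 [0.52831905 0.27521498 0.08      ] [0.53793619 0.05665885 0.08      ]
0.12 [0.5185635 0.2723735 0.12     ] [0.52787133 0.06084663 0.12      ]
0.16 [0.50880794 0.26953202 0.16      ] [0.51780647 0.06503442 0.16      ]
0.08 [array([0.503, 0.302, 0.08 ]), array([0.63 , 0.187, 0.08 ]), array([0.416, 0.176, 0.08 ])]
0.12 [array([0.493, 0.358, 0.12 ]), array([0.609, 0.253, 0.12 ]), array([0.413, 0.243, 0.12 ])]
0.16 [array([0.482, 0.413, 0.16 ]), array([0.588, 0.318, 0.16 ]), array([0.41 , 0.309, 0.16 ])]
[0.47954464 0.34334733 0.        ]
shift [ 0.0015 -0.08    0.294 ] turn [-9.318e-01 -1.900e-03  1.000e-04] q6 0.801
shift [ 0.0015 -0.08    0.294 ] turn [1.0682e+00 1.0000e-04 2.0000e-03] q6 0.801
```

```bash
python3 -m inch '[[0,0,0,0,-0.11,0,0],[0,0,-0.02,0.05,-0.22,0,0],[0,0,-0.04,0.1,-0.33,0,0],[0,0,-0.06,0.15,-0.44,0,0],[0,0,-0.08,0.2,-0.55,0,0],[0,0,-0.08,0.25,-0.66,0,0],[0,0,-0.08,0.294,-0.77,0,0],[0,0,-0.08,0.294,-0.88,0,0],[0,0,-0.08,0.294,-0.932,0,0],[0,0,-0.08,0.294,-0.932,0,0]]'
python3 - <<'E'
from h import *
W=snapshot("wrist");save(W,"pics/w18.png",(160,130,480,370),2.5); S=snapshot("side"); save(S,"pics/s18.png",(200,200,380,370),4)
s,p,R=st();print(s["width"],p,yaw(),binv(p));
P=bw(-.09,.022);rel([P[0],P[1],.1],1.392)
E
```

```text
time: 24.25
ee_pos: [0.4791, 0.3433, 0.1645]
tool_rot: [-1.076, 1.294, 1.077]
wrist_force: [-0.4, 0.3, -1.6]
width: 0.0214
0.021547084561141246 [0.47950079 0.3436386  0.16543595] 1.390961169328108 [-0.08972118  0.02209495]
shift [ 0.1309 -0.0005 -0.0003] turn [-0.0007 -0.0014 -0.0016] q6 -0.888
shift [ 0.1309 -0.0005 -0.0003] turn [ 1.9993 -0.0026  0.0021] q6 -0.888
```

View pics/w18.png

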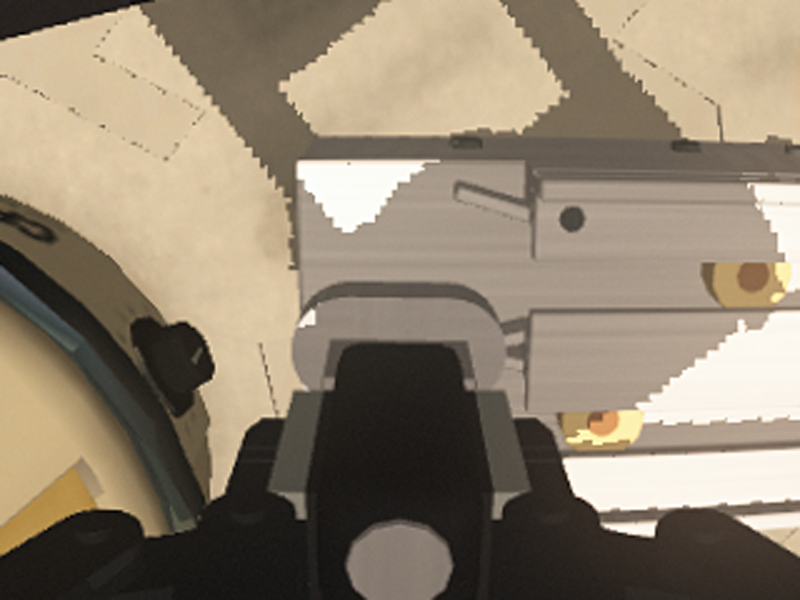

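View pics/s18.png

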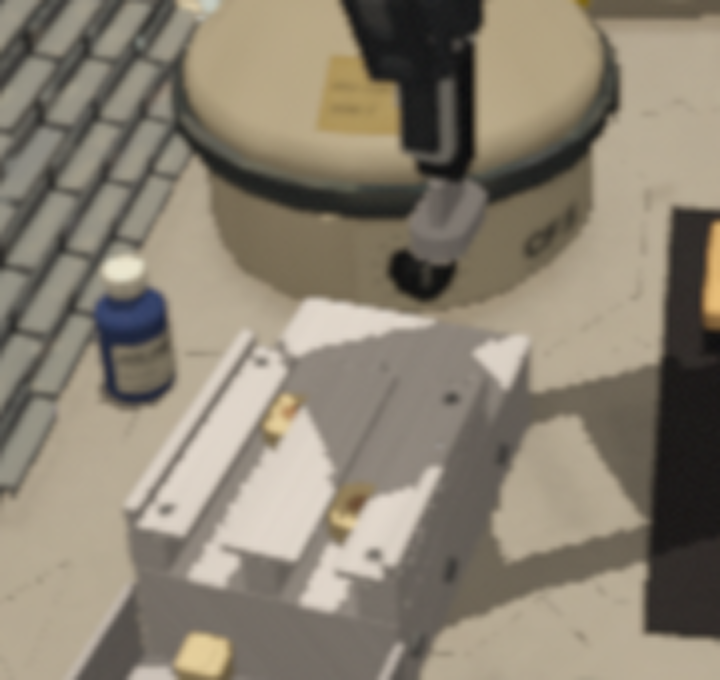

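Run:
```python
from h import *
W=snapshot("wrist"); z=lambda u,v:(160+u/2.5,130+v/2.5)
for u,v in [(560,262),(560,310),(560,408),(650,262),(740,312),(540,408)]: print((u,v),binv(p2w(W,*z(u,v),.072,True)).round(4))
for u,v in [(298,160),(526,160)]: print(binv(p2w(W,*z(u,v),.05,True)).round(4))
print("land corner",binv(p2w(W,*z(528,312),.072,True)))
```

```text
(560, 262) [-0.0472  0.0277]
(560, 310) [-0.0465  0.0142]
(560, 408) [-0.0448 -0.0149]
(650, 262) [-0.0222  0.0277]
(740, 312) [0.0056 0.0132]
(540, 408) [-0.0505 -0.0148]
[-0.1184  0.0514]
[-0.0542  0.0514]
land corner [-0.05523812  0.01369784]
```

```bash
python3 -m inch '[[0,0.02,0,0,0,0,0],[0,0.04,0,0,0,0,0],[0,0.06,0,0,0,0,0],[0,0.08,0,0,0,0,0],[0,0.1,0,0,0,0,0],[0,0.115,0,0,0,0,0],[0,0.125,0,0,0,0,0],[0,0.132,0,0,0,0,0],[0,0.138,0,0,0,0,0],[0,0.138,0,0,0,0,0]]'
python3 - <<'E'
from h import *
W=snapshot("wrist");save(W,"pics/w19.png",(160,130,480,370),2.5); S=snapshot("side"); save(S,"pics/s19.png",(200,200,380,370),4)
s,p,R=st();print(s["width"],p,yaw(),binv(p),s["wrist_force"]);
E
```

```text
time: 25.65
ee_pos: [0.4805, 0.3442, 0.0982]
tool_rot: [-1.077, 1.289, 1.077]
wrist_force: [-0.6, -0.7, -1.9]
width: 0.0217
0.021472214758795183 [0.48070597 0.3443391  0.09851968] 1.3922485143043448 [-0.0888175   0.02103357] [ 0.25565244  0.29735888 -1.32183632]
```

View pics/w19.png

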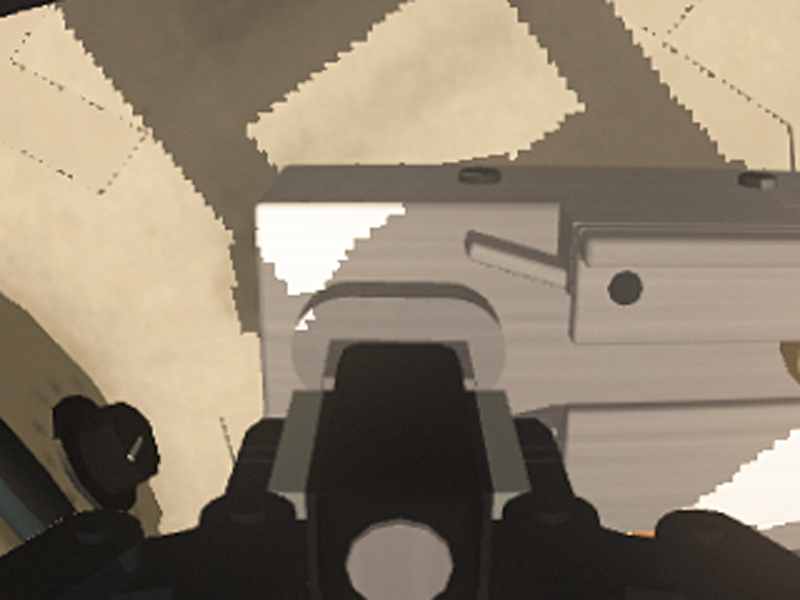

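View pics/s19.png

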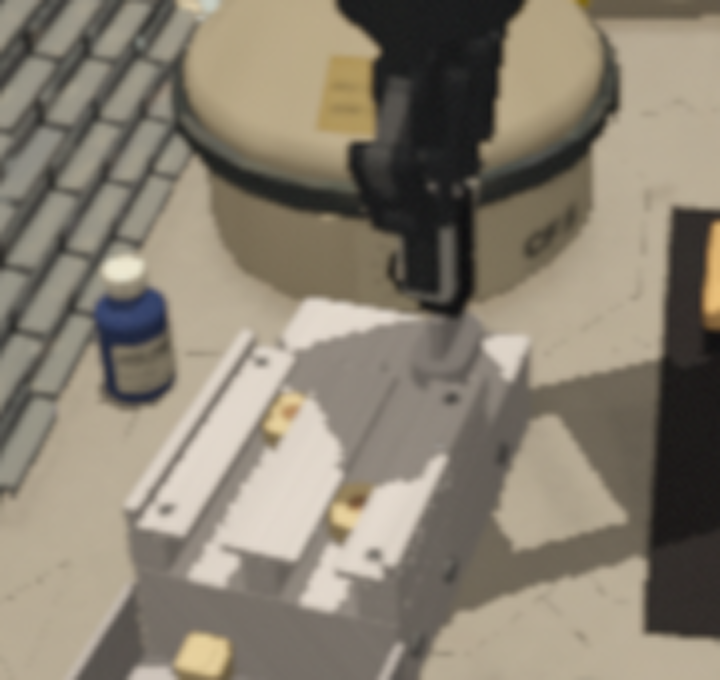

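```bash
python3 -m inch '[[0,0.003,0.001,0,0,0,0],[0,0.006,0.001,0,0,0,0],[0,0.006,0.001,0,0,0,0],[0,0.006,0.001,0.014,0,0,0],[0,0.006,0.001,0.028,0,0,0],[0,0.006,0.001,0.042,0,0,0],[0,0.006,0.001,0.056,0,0,0],[0,0.006,0.001,0.07,0,0,0],[0,0.006,0.001,0.085,0,0,0],[0,0.006,0.001,0.1,0,0,0]]'
python3 - <<'E'
from h import *
S=snapshot("side"); save(S,"pics/s20.png",(200,200,380,370),4)
s,p,R=st();print(s["width"],p,yaw(),binv(p),s["wrist_force"],s["ft_torque"]);
E
```

```text
time: 27.0
ee_pos: [0.489, 0.3941, 0.0953]
tool_rot: [-1.077, 1.288, 1.077]
wrist_force: [0.4, 0.7, -2.7]
width: 0.0214
0.021457432274741284 [0.489319   0.39502114 0.09547511] 1.392454254617289 [-0.03741163  0.0215714 ] [ 0.31227167  1.07464946 -2.13360002] [ 0.01942345 -0.03318312  0.03556306]
```

View pics/s20.png

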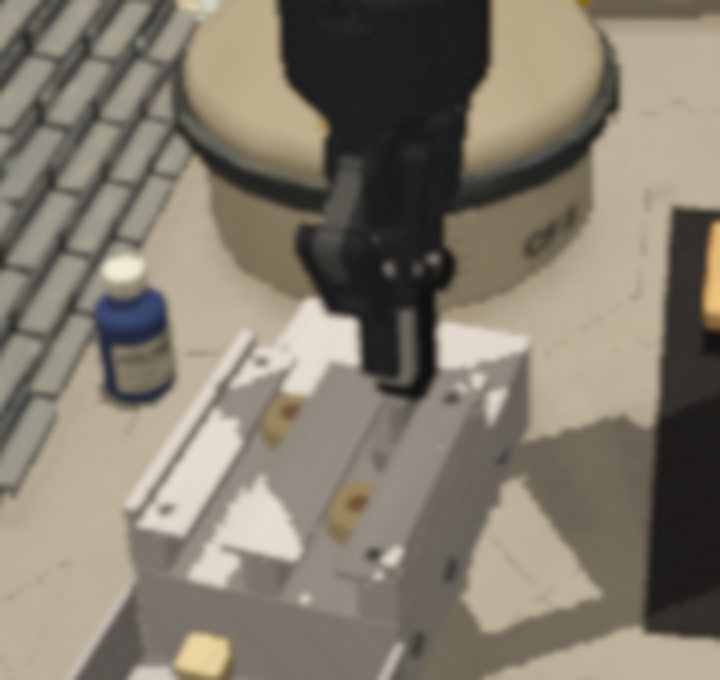

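The foot slid into slot b without resistance. I'll drive on to the tray end.

```bash
python3 -m inch '[[0,0,0,0.016,0,0,0],[0,0,0,0.032,0,0,0],[0,0,0,0.048,0,0,0],[0,0,0,0.064,0,0,0],[0,0,0,0.08,0,0,0],[0,0,0,0.096,0,0,0],[0,0,0,0.112,0,0,0],[0,0,0,0.128,0,0,0],[0,0,0,0.144,0,0,0],[0,0,0,0.16,0,0,0]]'
python3 - <<'E'
from h import *
S=snapshot("side"); save(S,"pics/s21.png",(200,200,380,370),4)
s,p,R=st();print(s["width"],p,yaw(),binv(p),s["wrist_force"],s["ft_torque"]);
E
```

```text
time: 28.3
ee_pos: [0.5033, 0.4728, 0.0953]
tool_rot: [-1.077, 1.288, 1.077]
wrist_force: [-0.5, 0.3, -2.5]
width: 0.0213
0.021237854403606767 [0.50346007 0.47390512 0.0954598 ] 1.3925021653824352 [0.04272974 0.0216849 ] [ 0.3848495   1.42705035 -2.17808252] [ 0.08248533 -0.03176611  0.00446637]
```

View pics/s21.png

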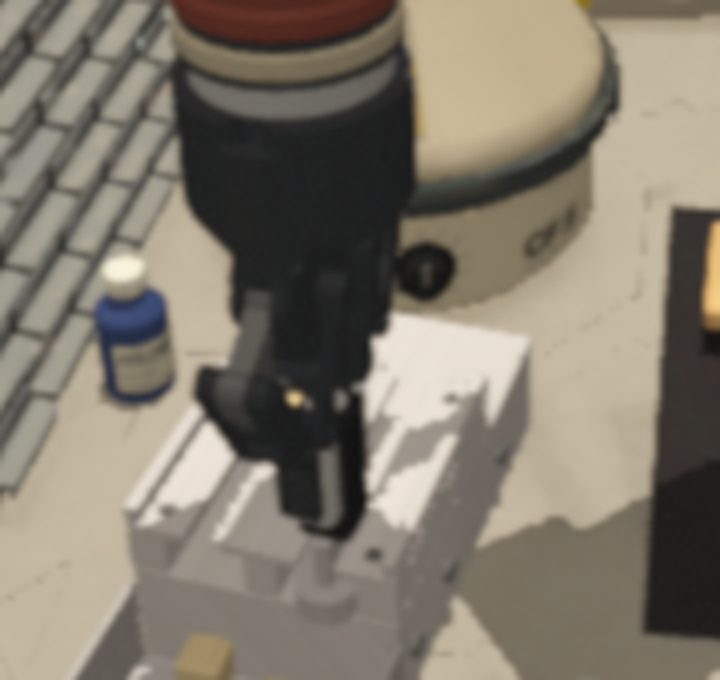

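```bash
python3 -m inch '[[0,0,0,0.008,0,0,0],[0,0,0,0.016,0,0,0],[0,0,0,0.016,0,0,0],[0,0,0,-0.01,0,0,0],[0,0,0,-0.04,0,0,0],[0,0,0,-0.07,0,0,0],[0,0,0,-0.1,0,0,0],[0,0,0,-0.13,0,0,0],[0,0,0,-0.16,0,0,0],[0,0,0,-0.18,0,0,0]]'
python3 - <<'E'
from h import *
S=snapshot("side"); save(S,"pics/s22.png",(190,240,350,440),3)
s,p,R=st();print(s["width"],p,yaw(),binv(p),s["wrist_force"],s["ft_torque"]);
E
```

```text
time: 29.6
ee_pos: [0.487, 0.3826, 0.0953]
tool_rot: [-1.076, 1.289, 1.076]
wrist_force: [0.8, -0.6, -1.4]
width: 0.0217
0.02156402107207176 [0.48667328 0.3816106  0.0951068 ] 1.3916523344250389 [-0.05107891  0.02178995] [-0.90701999 -1.17165904 -1.88631892] [-0.0426298   0.0580624   0.03633179]
```

View pics/s22.png

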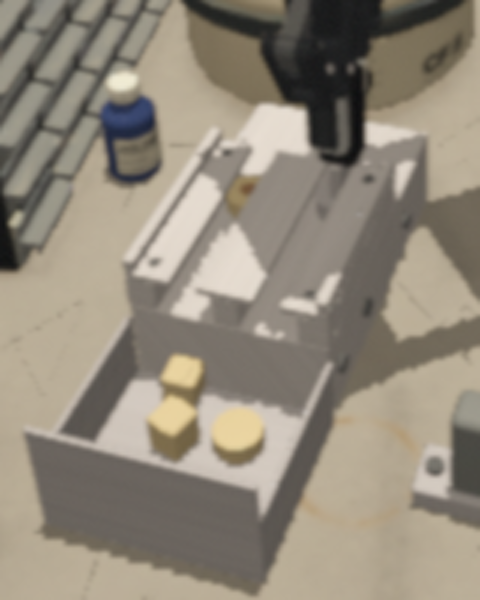

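```bash
python3 -m inch '[[0,0,0,-0.025,0,0,0],[0,0,0,-0.05,0,0,0],[0,0,0,-0.07,0,0,0],[0,0,0,-0.077,0,0,0],[0,0,0,-0.077,0,0,0],[0,-0.05,0,-0.077,0,0,0],[0,-0.08,0,-0.077,0,0,0],[0,-0.08,-0.04,-0.077,0,0,0],[0,-0.08,-0.088,-0.077,0,0,0],[0,-0.08,-0.088,-0.077,0,0,0]]'
python3 - <<'E'
from h import *
W=snapshot("wrist");save(W,"pics/w23.png",(160,130,480,370),2.5);S=snapshot("side"); save(S,"pics/s23.png",(190,200,350,340),4)
s,p,R=st();print(s["width"],p,yaw(),binv(p),s["wrist_force"])
P=bw(-.089,-.022); rel([P[0],P[1],.0955],1.392)
E
```

```text
time: 30.9
ee_pos: [0.5259, 0.3374, 0.135]
tool_rot: [-1.076, 1.288, 1.075]
wrist_force: [-0.2, -0.4, -2.3]
width: 0.0216
0.02109458671221078 [0.52351562 0.33760187 0.13438451] 1.391455322843389 [-0.08783384 -0.02229181] [ 0.51832244 -0.70666843 -1.92526497]
shift [ 0.0778  0.0005 -0.0023] turn [-0.0003 -0.0005 -0.001 ] q6 -0.932
shift [ 0.0778  0.0005 -0.0023] turn [ 1.9997e+00 -1.6000e-03  8.0000e-04] q6 -0.932
```

View pics/w23.png

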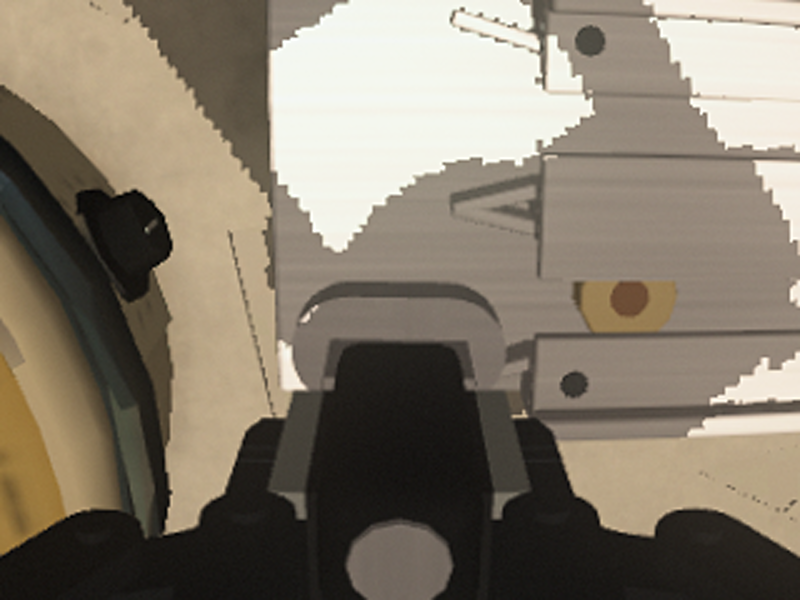

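View pics/s23.png

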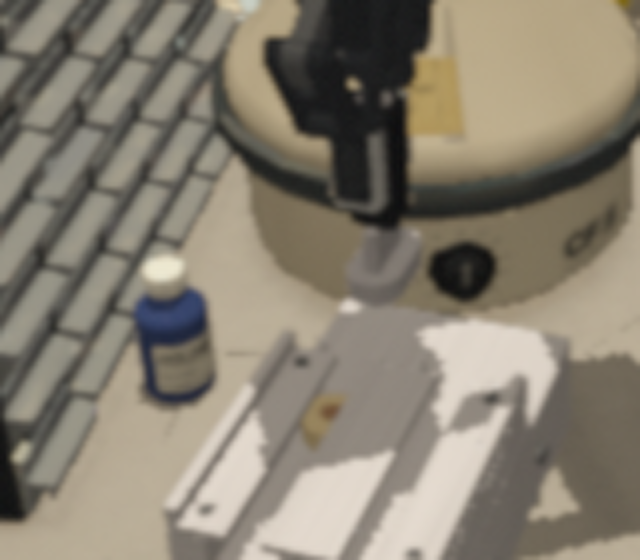

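```bash
python3 -m inch '[[0,0.015,0,-0.002,0,0,0],[0,0.03,0,-0.002,0,0,0],[0,0.045,0,-0.002,0,0,0],[0,0.058,0,-0.002,0,0,0],[0,0.066,0,-0.002,0,0,0],[0,0.072,0,-0.002,0,0,0],[0,0.074,0,-0.002,0,0,0],[0,0.074,0,-0.002,0,0,0],[0,0.074,0,-0.002,0,0,0],[0,0.074,0,-0.002,0,0,0]]'
python3 - <<'E'
from h import *
W=snapshot("wrist");save(W,"pics/w24.png",(160,130,480,370),2.5)
s,p,R=st();print(s["width"],p,yaw(),binv(p),s["wrist_force"])
E
```

```text
time: 32.25
ee_pos: [0.5236, 0.3371, 0.0985]
tool_rot: [-1.077, 1.288, 1.076]
wrist_force: [0.2, -0.1, -2.5]
width: 0.0214
0.021620256972349185 [0.5235588  0.33706882 0.09849967] 1.3922292656352873 [-0.08835071 -0.02242911] [ 0.02784835  0.52811488 -2.54958448]
```

View pics/w24.png

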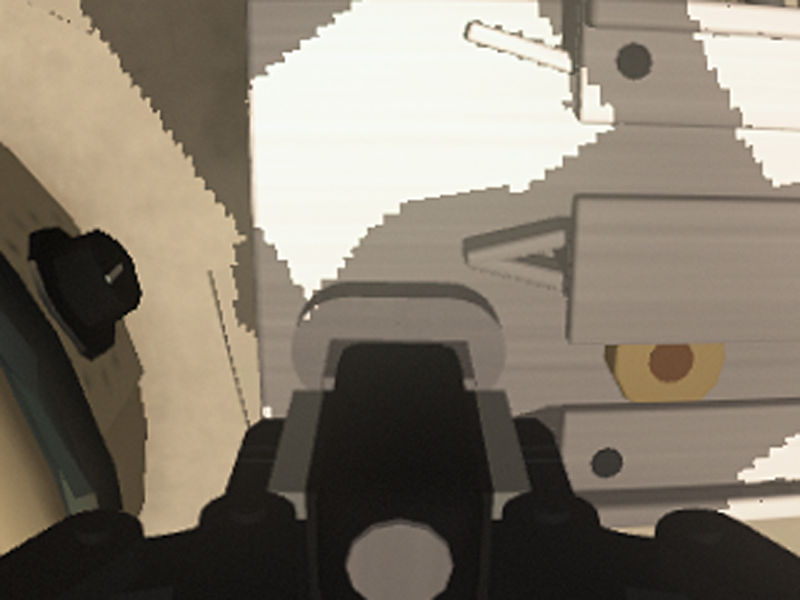

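```bash
python3 -m inch '[[0,0.003,0.001,0,0,0,0],[0,0.006,0.001,0,0,0,0],[0,0.006,0.001,0,0,0,0],[0,0.006,0.001,0.014,0,0,0],[0,0.006,0.001,0.028,0,0,0],[0,0.006,0.001,0.042,0,0,0],[0,0.006,0.001,0.056,0,0,0],[0,0.006,0.001,0.07,0,0,0],[0,0.006,0.001,0.085,0,0,0],[0,0.006,0.001,0.1,0,0,0]]'
python3 - <<'E'
from h import *
S=snapshot("side"); save(S,"pics/s25.png",(200,200,380,370),4)
s,p,R=st();print(s["width"],p,yaw(),binv(p),s["wrist_force"],s["ft_torque"]);
E
```

```text
time: 33.55
ee_pos: [0.5322, 0.3866, 0.0953]
tool_rot: [-1.077, 1.288, 1.076]
wrist_force: [1.1, -0.3, -2.7]
width: 0.0213
0.02099884536932981 [0.53234995 0.38768293 0.09547558] 1.3925311509774854 [-0.03698001 -0.02207864] [ 0.65561388  0.7563336  -2.91909931] [ 0.02527521 -0.23200322  0.03762282]
```

View pics/s25.png

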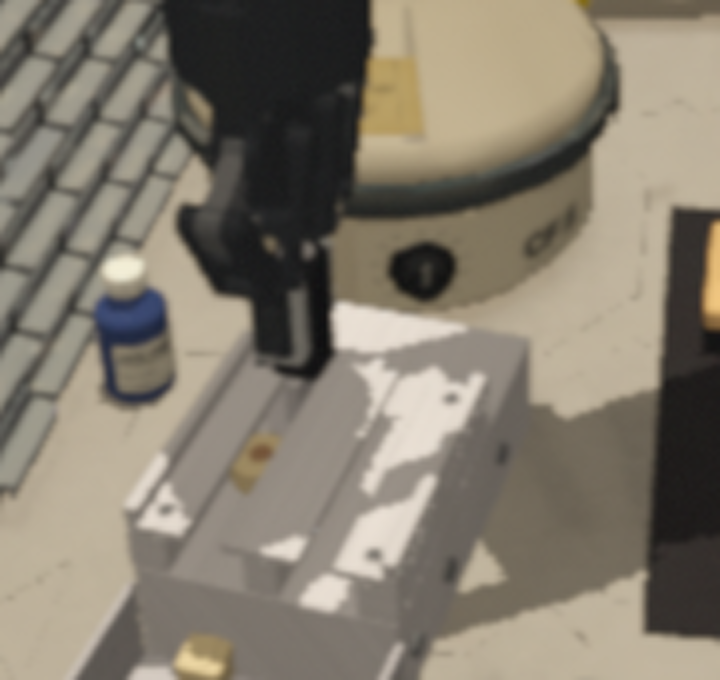

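```bash
python3 -m inch '[[0,0,0,0.018,0,0,0],[0,0,0,0.036,0,0,0],[0,0,0,0.054,0,0,0],[0,0,0,0.072,0,0,0],[0,0,0,0.09,0,0,0],[0,0,0,0.108,0,0,0],[0,0,0,0.126,0,0,0],[0,0,0,0.144,0,0,0],[0,0,0,0.162,0,0,0],[0,0,0,0.174,0,0,0]]'
python3 -m inch '[[0,0,0,0,0,0,0],[0,0,0,0,0,0,0],[0,0,0,-0.03,0,0,0],[0,0,0,-0.06,0,0,0],[0,0,0,-0.09,0,0,0],[0,0,0,-0.12,0,0,0],[0,0,0,-0.15,0,0,0],[0,0,0,-0.18,0,0,0],[0,0,0,-0.21,0,0,0],[0,0,0,-0.23,0,0,0]]'
python3 - <<'E'
from h import *
S=snapshot("side"); save(S,"pics/s26.png",(190,240,350,440),3)
s,p,R=st();print(s["width"],p,yaw(),binv(p),s["wrist_force"],s["ft_torque"]);
E
```

```text
time: 34.85
ee_pos: [0.5475, 0.4724, 0.0953]
tool_rot: [-1.077, 1.288, 1.077]
wrist_force: [2.4, -2.3, -2.4]
width: 0.0213
time: 36.1
ee_pos: [0.5263, 0.3576, 0.0952]
tool_rot: [-1.076, 1.29, 1.077]
wrist_force: [0.9, 1.3, -2.4]
width: 0.0211
0.020909769296698553 [0.52569115 0.35623977 0.09482981] 1.3916515567606458 [-0.06910615 -0.021118  ] [ 1.75952799 -1.97680599 -1.26500907] [-0.39041008 -0.50263953 -0.01181009]
```

View pics/s26.png

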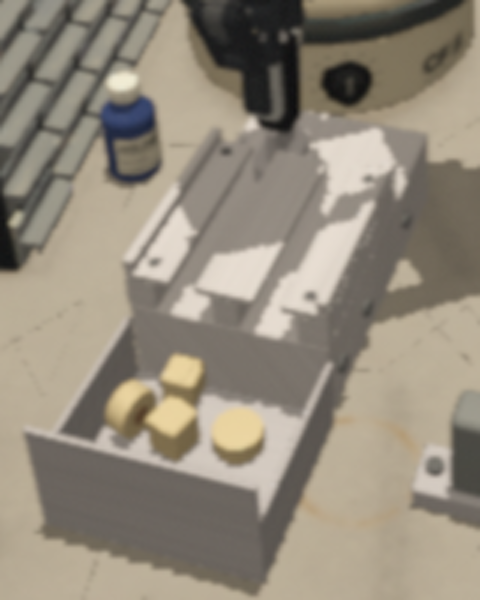

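All four offcuts are in the tray and both slots are empty. I'll withdraw, lift, and return the scraper to the mat.

```bash
python3 -m inch '[[0,0,0,-0.02,0,0,0],[0,0,0,-0.04,0,0,0],[0,0,0,-0.043,0,0,0],[0,0,0,-0.043,0,0,0],[0,-0.05,0,-0.043,0,0,0],[0,-0.1,0,-0.043,0,0,0],[0,-0.16,0,-0.043,0,0,0],[0,-0.18,0.1,-0.043,0,0,0],[0,-0.18,0.2,-0.03,0,0,0],[0,-0.18,0.22,-0.02,0,0,0]]'
python3 - <<'E'
from h import *
s,p,R=st();print(s["width"],p,yaw(),binv(p),s["wrist_force"])
rel([.348,.375,.18],-.06)
save(snapshot("wrist"),"pics/w27.png"); T=snapshot("top"); save(T,"pics/t27.png",(150,190,350,340),4)
E
```

```text
time: 37.4
ee_pos: [0.4137, 0.369, 0.1849]
tool_rot: [-1.078, 1.289, 1.08]
wrist_force: [-0.2, -0.1, -2.0]
width: 0.0214
0.02137873375750992 [0.41371842 0.36898429 0.18491695] 1.3948473454792607 [-0.07647862  0.09133626] [-0.23500766 -0.13689538 -1.99369977]
shift [ 0.0101  0.1315 -0.0112] turn [ 9.262e-01 -1.400e-03 -6.000e-04] q6 -0.794
shift [ 0.0101  0.1315 -0.0112] turn [-1.0738e+00  6.0000e-04 -1.4000e-03] q6 -0.794
```

View pics/w27.png

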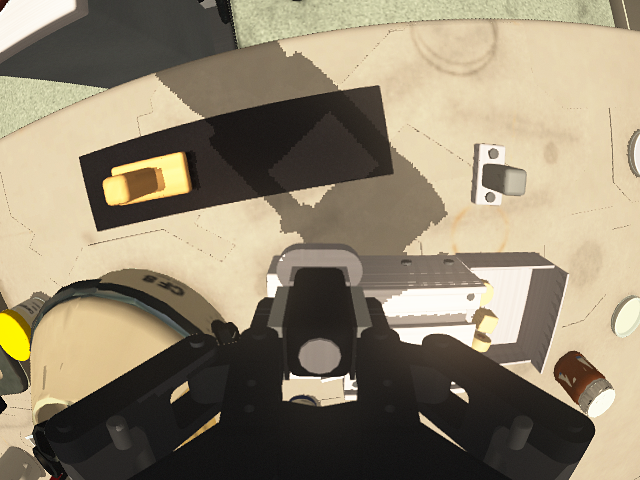

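View pics/t27.png

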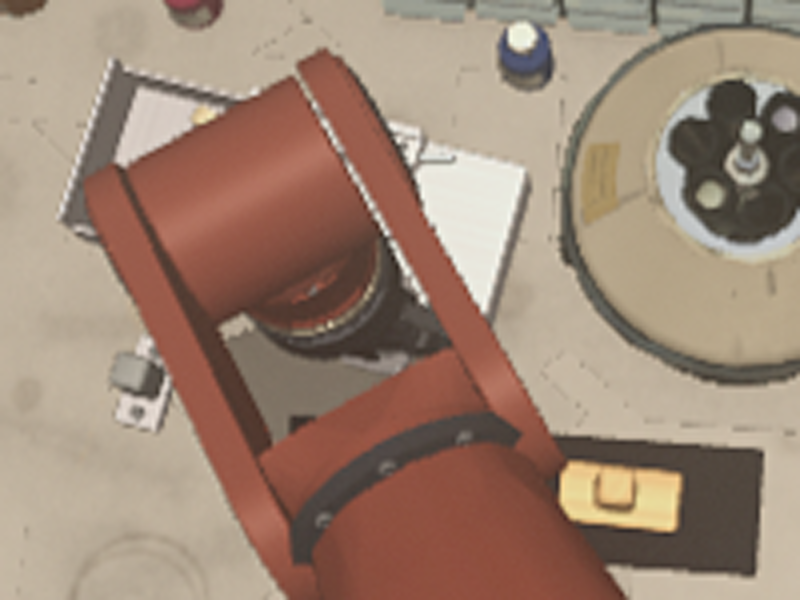

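```bash
python3 -m inch '[[0,0.01,0.03,0,0.11,0,0],[0,0.01,0.06,0,0.22,0,0],[0,0.01,0.1,-0.005,0.33,0,0],[0,0.01,0.132,-0.011,0.44,0,0],[0,0.01,0.132,-0.011,0.55,0,0],[0,0.01,0.132,-0.011,0.66,0,0],[0,0.01,0.132,-0.011,0.77,0,0],[0,0.01,0.132,-0.011,0.88,0,0],[0,0.01,0.132,-0.011,0.926,0,0],[0,0.01,0.132,-0.011,0.926,0,0]]'
python3 - <<'E'
from h import *
s,p,R=st();print(s["width"],p,yaw(),s["wrist_force"])
rel([.348,.375,.0475],-.06)
E
```

```text
time: 38.75
ee_pos: [0.3523, 0.3747, 0.1804]
tool_rot: [0.049, 1.569, -0.049]
wrist_force: [0.1, -1.0, -1.8]
width: 0.0212
0.021214937528553215 [0.35234974 0.37469278 0.18039603] -0.062442517246473796 [ 0.11696646 -1.01860117 -1.7753566 ]
shift [ 2.658e-01  1.000e-04 -8.900e-03] turn [-0.0016  0.0005 -0.    ] q6 0.743
shift [ 2.658e-01  1.000e-04 -8.900e-03] turn [ 1.9984e+00 -0.0000e+00 -8.0000e-04] q6 0.743
```

```bash
python3 -m inch '[[0,0.04,0,-0.006,0,0,0],[0,0.09,0,-0.006,0,0,0],[0,0.14,0,-0.006,0,0,0],[0,0.19,0,-0.006,0,0,0],[0,0.22,0,-0.006,0,0,0],[0,0.24,0,-0.006,0,0,0],[0,0.252,0,-0.006,0,0,0],[0,0.26,0,-0.006,0,0,0],[0,0.264,0,-0.006,0,0,0],[0,0.264,0,-0.006,0,0,0]]'
python3 - <<'E'
from h import *
s,p,R=st();print(s["width"],p,yaw(),s["wrist_force"])
S=snapshot("side"); save(S,"pics/s28.png",(290,180,450,380),3)
E
```

```text
time: 40.0
ee_pos: [0.3481, 0.3751, 0.0486]
tool_rot: [0.049, 1.57, -0.049]
wrist_force: [-0.5, -1.1, -2.0]
width: 0.0215
0.021530875465584458 [0.34809828 0.37511547 0.04858117] -0.06220112086633594 [-0.5499893 -1.1340892 -1.9619508]
```

View pics/s28.png

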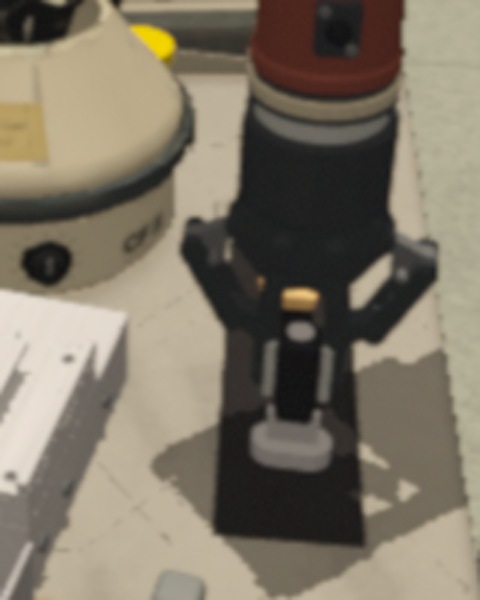

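```bash
python3 -m inch '[[0,0.002,0,0,0,0,0],[0,0.003,0,0,0,0,0],[0,0.003,0,0,0,0,0],[1,0.003,0,0,0,0,0],[1,0.003,0,0,0,0,0],[1,0.003,0,0,0,0,0],[1,0.002,0,0,0,0,0],[1,-0.08,0,0,0,0,0],[1,-0.18,0,0,0,0,0],[1,-0.26,0,0,0,0,0]]'
python3 - <<'E'
from h import *
s,p,R=st();print(s["width"],p,yaw(),s["wrist_force"])
rel([.399,.5295,.18],1.392)
S=snapshot("side"); save(S,"pics/s29.png",(290,180,450,380),3)
E
```

```text
time: 41.3
ee_pos: [0.3483, 0.3752, 0.1803]
tool_rot: [0.05, 1.569, -0.048]
wrist_force: [0.2, 0.2, 0.3]
width: 0.0852
0.0852464076608228 [0.34826449 0.37524529 0.1802984 ] -0.06232202911511055 [0.15701256 0.17574356 0.25485637]
shift [0.001  0.3142 0.0821] turn [-0.9258  0.0011 -0.    ] q6 0.748
shift [0.001  0.3142 0.0821] turn [ 1.0742 -0.     -0.0012] q6 0.748
```

View pics/s29.png

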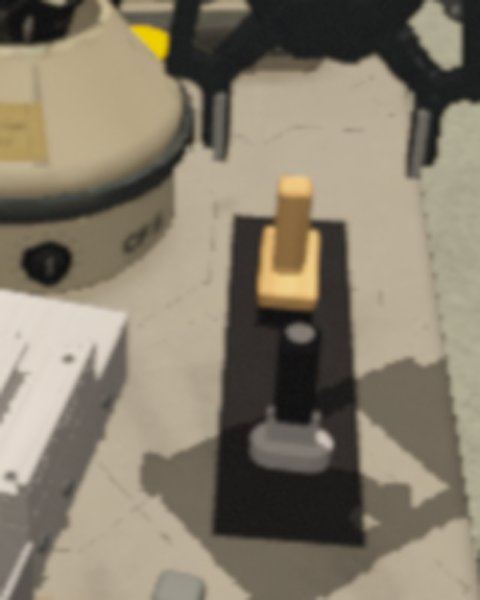

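Both tools stand on the mat. Next is the clamp.

```bash
python3 -m inch '[[1,0,0.05,0.02,-0.11,0,0],[1,0,0.1,0.04,-0.22,0,0],[1,0,0.15,0.06,-0.33,0,0],[1,0,0.2,0.082,-0.44,0,0],[1,0,0.25,0.082,-0.55,0,0],[1,0,0.29,0.082,-0.66,0,0],[1,0,0.314,0.082,-0.77,0,0],[1,0,0.314,0.082,-0.88,0,0],[1,0,0.314,0.082,-0.926,0,0],[1,0,0.314,0.082,-0.926,0,0]]'
python3 - <<'E'
from h import *
s,p,R=st();print(s["width"],p,yaw(),s["wrist_force"])
rel([.399,.5295,.0255],1.392)
W=snapshot("wrist"); save(W,"pics/w30.png"); print(w2p(W,[.399,.5295,.062],True))
E
```

```text
time: 42.6
ee_pos: [0.3985, 0.529, 0.1777]
tool_rot: [-1.076, 1.289, 1.076]
wrist_force: [-0.0, 0.1, 0.4]
width: 0.0854
0.0854303630310782 [0.39848165 0.52896313 0.17774011] 1.3913875432331033 [-0.03457691  0.0657562   0.4168445 ]
shift [ 0.3045 -0.0009  0.0014] turn [-0.0004 -0.0004 -0.0002] q6 -0.572
shift [ 0.3045 -0.0009  0.0014] turn [ 1.9996e+00 -4.0000e-04  6.0000e-04] q6 -0.572
[320.64837663 234.19137074]
```

View pics/w30.png

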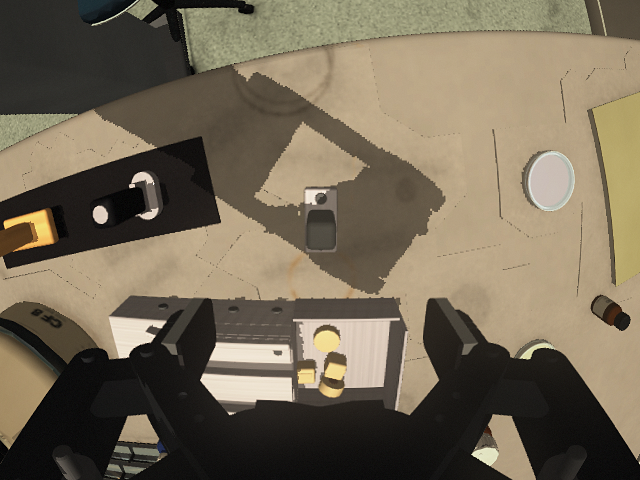

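```bash
python3 -m inch '[[1,0.06,-0.001,0.001,0,0,0],[1,0.12,-0.001,0.001,0,0,0],[1,0.18,-0.001,0.001,0,0,0],[1,0.23,-0.001,0.001,0,0,0],[1,0.27,-0.001,0.001,0,0,0],[1,0.295,-0.001,0.001,0,0,0],[1,0.302,-0.001,0.001,0,0,0],[1,0.302,-0.001,0.001,0,0,0],[0,0.302,-0.001,0.001,0,0,0],[0,0.302,-0.001,0.001,0,0,0]]'
python3 -m inch '[[0,0,0,0,0,0,0],[0,0,0,0,0,0,0],[0,0,0,0,0,0,0],[0,0,0,0,0,0,0],[0,-0.06,0,0,0,0,0],[0,-0.12,0,0,0,0,0],[0,-0.2,0,0,0,0,0],[0,-0.28,0,0,0,0,0],[0,-0.28,0,0,0,0,0],[0,-0.28,0,0,0,0,0]]'
python3 - <<'E'
from h import *
s,p,R=st();print(s["width"],p,yaw(),s["wrist_force"])
P=bw(0,0); rel([P[0],P[1],.166],1.392)
W=snapshot("wrist"); save(W,"pics/w31.png",(200,150,440,350),3)
E
```

```text
time: 43.9
ee_pos: [0.3997, 0.53, 0.0283]
tool_rot: [-1.076, 1.287, 1.077]
wrist_force: [0.9, -0.0, -0.5]
width: 0.0517
time: 45.15
ee_pos: [0.3984, 0.5286, 0.1656]
tool_rot: [-1.077, 1.291, 1.077]
wrist_force: [-0.3, 0.2, -2.9]
width: 0.0212
0.021189127521372267 [0.39839805 0.52856382 0.16561682] 1.392222122083136 [-0.33587663  0.16913268 -2.88072724]
shift [-0.0008 -0.2696 -0.1557] turn [ 0.0001 -0.0015 -0.001 ] q6 -0.573
shift [-0.0008 -0.2696 -0.1557] turn [-1.9999e+00  1.5000e-03 -2.4000e-03] q6 -0.573
```

View pics/w31.png

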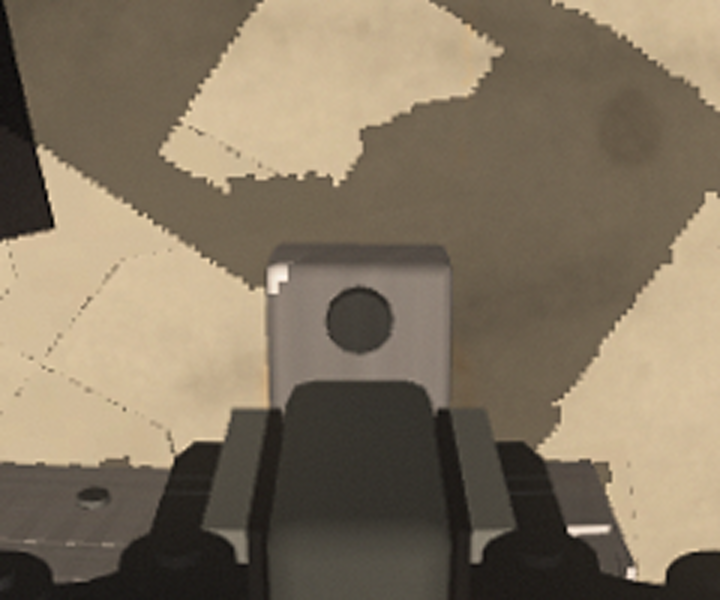

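```bash
python3 -m inch '[[0,0,-0.03,-0.02,0,0,0],[0,0,-0.08,-0.05,0,0,0],[0,0,-0.13,-0.08,0,0,0],[0,0,-0.18,-0.11,0,0,0],[0,0,-0.23,-0.14,0,0,0],[0,0,-0.27,-0.156,0,0,0],[0,0.03,-0.27,-0.156,0,0,0],[0,0.06,-0.27,-0.156,0,0,0],[0,0.09,-0.27,-0.156,0,0,0],[0,0.11,-0.27,-0.156,0,0,0]]'
python3 - <<'E'
from h import *
s,p,R=st();print(s["width"],p,yaw(),binv(p),s["wrist_force"])
S=snapshot("side"); save(S,"pics/s32.png",(190,240,350,400),3.7)
s,p,R=st();print(s["width"],p,yaw(),binv(p),s["wrist_force"])
E
```

```text
time: 46.45
ee_pos: [0.5165, 0.4288, 0.11]
tool_rot: [-1.078, 1.291, 1.078]
wrist_force: [-0.2, 0.2, -1.8]
width: 0.0213
0.021259019528438516 [0.51653638 0.42879491 0.10999156] 1.3935550041269895 [0.00066422 0.00079442] [-0.24397054  0.19941833 -1.80011574]
0.021418281047245035 [0.51612045 0.42834151 0.10887757] 1.3934187684583992 [0.00014408 0.00112308] [-0.71757511 -0.26304482 -2.61473141]
```

View pics/s32.png

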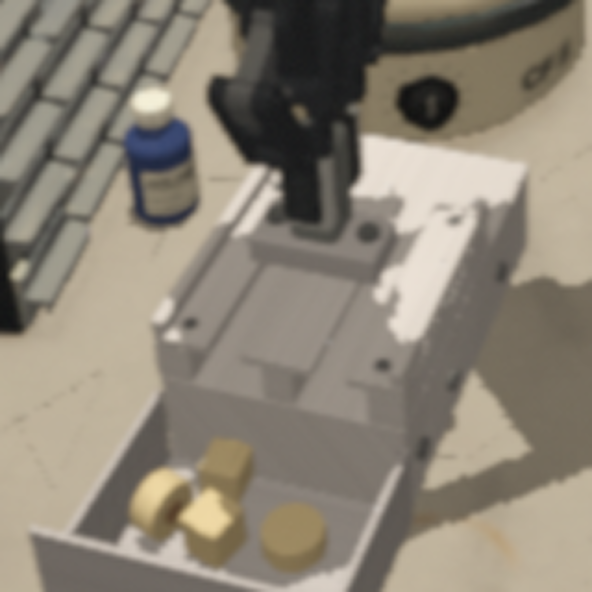

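Next I'll lower the last 11 mm or so until it touches.

```bash
python3 -m inch '[[0,0.006,0,0,0,0,0],[0,0.012,0,0,0,0,0],[0,0.016,0,0,0,0,0],[0,0.018,0,0,0,0,0],[0,0.019,0,0,0,0,0],[0,0.02,0,0,0,0,0],[0,0.021,0,0,0,0,0],[0,0.021,0,0,0,0,0],[0,0.021,0,0,0,0,0],[0,0.021,0,0,0,0,0]]'
python3 - <<'E'
from h import *
s,p,R=st();print(s["width"],p,yaw(),binv(p),s["wrist_force"])
S=snapshot("side"); save(S,"pics/s33.png",(220,260,310,350),6)
E
```

```text
time: 47.75
ee_pos: [0.5182, 0.4288, 0.1019]
tool_rot: [-1.077, 1.288, 1.077]
wrist_force: [0.9, -0.0, -1.5]
width: 0.0212
0.021199716533836573 [0.51823749 0.42877119 0.10186066] 1.3922460048412606 [ 0.00094341 -0.0008838 ] [ 0.85630099 -0.03001323 -1.50006869]
```

View pics/s33.png

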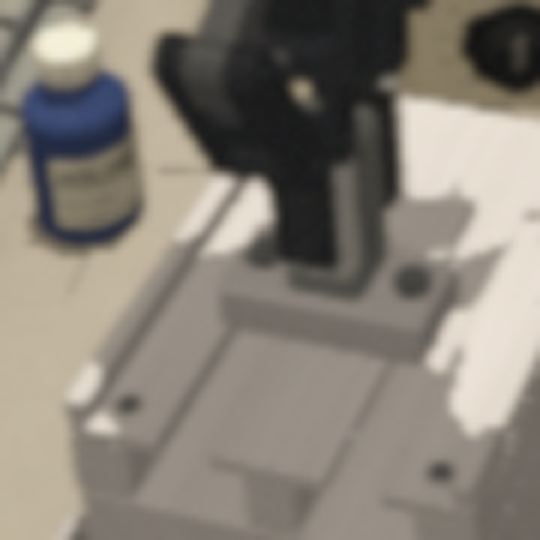

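```bash
python3 -m inch '[[0,0.001,0,0,0,0,0],[0,0.002,0,0,0,0,0],[0,0.003,0,0,0,0,0],[0,0.004,0,0,0,0,0],[0,0.005,0,0,0,0,0],[0,0.005,0,0,0,0,0],[0,0.005,0,0,0,0,0],[0,0.005,0,0,0,0,0],[0,0.005,0,0,0,0,0],[0,0.005,0,0,0,0,0]]'
```

```text
time: 49.05
ee_pos: [0.5182, 0.4288, 0.0997]
tool_rot: [-1.077, 1.288, 1.077]
wrist_force: [-1.5, -1.7, 4.3]
width: 0.0211
```

It has touched, with the force now upward at 4 N. I'll release and rise straight up.

```bash
python3 -m inch '[[0.3,0,0,0,0,0,0],[0.6,0,0,0,0,0,0],[1,0,0,0,0,0,0],[1,0,0,0,0,0,0],[1,0,0,0,0,0,0],[1,-0.03,0,0,0,0,0],[1,-0.1,0,0,0,0,0],[1,-0.2,0,0,0,0,0],[1,-0.3,0.05,0,0,0,0],[1,-0.4,0.15,0,0,0,0]]'
python3 -m inch '[[1,0,0.05,0,0,0,0],[1,0,0.1,0,0,0,0],[1,0,0.1,0,0,0,0],[1,0,0.1,0,0,0,0],[1,0,0.1,0,0,0,0],[1,0,0.1,0,0,0,0],[1,0,0.1,0,0,0,0],[1,0,0.1,0,0,0,0],[1,0,0.1,0,0,0,0],[1,0,0.1,0,0,0,0]]'
python3 - <<'E'
from h import *
s,p,R=st();print(s["width"],p,s["wrist_force"])
W=snapshot("wrist"); save(W,"pics/w34.png"); S=snapshot("side"); save(S,"pics/s34.png",(190,220,430,430),3)
E
```

```text
time: 50.3
ee_pos: [0.4509, 0.4411, 0.2973]
tool_rot: [-1.075, 1.285, 1.074]
wrist_force: [-0.0, 1.2, -1.2]
width: 0.0856
time: 51.55
ee_pos: [0.4009, 0.4499, 0.2935]
tool_rot: [-1.077, 1.288, 1.077]
wrist_force: [0.3, 0.8, -0.3]
width: 0.0852
0.08518235428301202 [0.40088227 0.44994765 0.29353223] [ 0.27332516  0.78505264 -0.29351845]
```

View pics/w34.png

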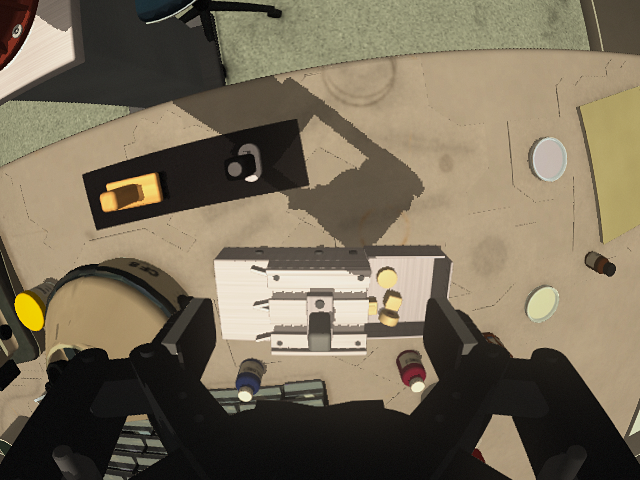

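View pics/s34.png

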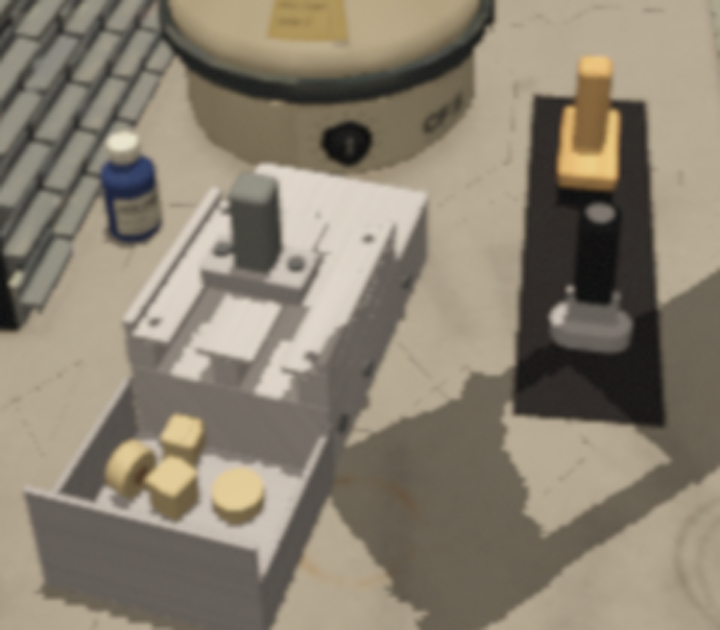

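Run:
```python
from h import *
W=snapshot("wrist"); 
print("grip top",binv(p2w(W,320,342,.134,True))); print("base corner",binv(p2w(W,307,290,.086,True)),binv(p2w(W,334,290,.086,True)))
print(w2p(W,[.6293,.311,.067],True))
sign_off()
```

```text
grip top [ 0.00126638 -0.00032054]
base corner [-0.01206868  0.03260388] [0.01571538 0.03259962]
[245.14086368 397.05269187]
the job is handed in; nothing more can be done
```

The bed is cleared and I handed the job in after about 52 s of robot time; it gives no verdict, so what follows rests on my last pictures and readings.

- **Clamp moved aside:** I lifted it off the deck and stood it on the worktop.
- **Loose offcuts:** There were two on the deck, and one brush stroke put both in the tray.
- **Lodged offcuts:** There was one in each slot. The scraper, run from the apron, drove both out into the tray, and wrist forces stayed at a few newtons.
- **Scraper knocked:** It was pushed about 3 cm aside early on, so I measured its position again before picking it up.

**Last checks**
- **Offcuts:** All four are visible in the tray, and the slots and deck are empty. One slice leans on its edge there, well below the height limit.
- **Tools:** Brush and scraper stand upright on the mat.
- **Clamp:** It stands at about bed (1, 0) mm, upright and square to the slots.
- **Bottle:** The stain bottle is where it was at the start, with its cap at the predicted pixel.
- **Cup:** I did not measure the sample cup again, but the arm never went near it.
- **Gripper:** It is open, about 0.29 m up, and touching nothing.

**Disagreement:** The top and wrist cameras differed by about 3–4 mm along world y. I used the wrist view, and the grasps and slot entries all fitted with it.

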